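Dry a washed jar on the hold-to-run warm-air peg

ROBOT

A 7-joint arm with a two-finger parallel gripper is mounted at the origin on the work surface. World frame = base frame: x ahead of the robot, y to its left, z up, the work surface at z = 0. Lengths are in m, angles in rad, forces in N, time in s.
With the tool pointing down it reaches from about 0.4 to 0.85 m from the base axis. Payload 4.4 kg.
Tool frame: the origin (TCP) lies at the very end of the fingers, on their centre line; the grasp point (between the pads) lies 19 mm behind it; z points along the fingers, x is the direction in which the jaws open and shut, and the axes are right-handed (so a half turn about z gives the same grasp; the last joint's range is limited). The gripper opens to 94 mm and grips with 3 to 60 N. Pads are 16 mm wide; open, the fingers measure 119 mm over their backs; the gripper's body (75 mm by 177 mm) begins 78 mm behind the grasp point.
Start: joints at [-1.342, 0.628, 0.038, 1.517, -0.027, 0.996, -0.02], TCP at [0.189, 0.622, 0.205] pointing down, gripper open.
Joint ranges: [-3.06, 3.06], [-0.37, 2.12], [-1.25, 1.32], [0.18, 2.47], [-1.1, 4.24], [0.23, 1.98], [-2.94, 2.94]. Speed limits (rad/s): [2.57, 2.57, 3.14, 3.14, 3.14, 3.14, 3.14].

INTERFACE

Orientations are given as a rotation vector (axis times angle).
In Python, from plant import monitor, eyes, bot gives the robot as it stands.
- The arm moves only by the tool apply_moves, never from a script. Its argument "series" is a list of rows, each a list of 6 numbers: the shift along the world's x, y, z in cm, then the turn, a rotation vector about the world's x, y, z in rad. In form: [[dx, dy, dz, ax, ay, az], ...]. A call has 1 to 10 rows; each row is the pose to reach, as a shift and turn from the pose commanded when the call began; what a row does not reach only later rows make up. A row lasts 1/12 s, in which the tool goes at most 41.7 mm and 7.16 degrees, less where a joint would pass 70% of its speed; a pose out of reach is approached as far as the arm can. A call with a gripper value outside its range is refused whole. "claw" is the opening, from 0 (shut) to 1 (fully open), set as the call begins (left out, the last holds). The fingers move at their own pace and stop on an object; "newtons" is the grip in N (left out, the last holds). Time passes only in rows, so rows that repeat a pose let the fingers close. It gives the time, the measured TCP pose, the force and the opening at its end, in the units of the state.
- monitor.get_state(): the state, without advancing time (a new reading comes with each control period).
- eyes.get_image(name): name is "side" or "top" or "wrist"; returns (picture, depth): 420x560x3 uint8, red, green, blue; 420x560 float32, m along the optical axis (not along the pixel's ray), 0 where there is no reading.
- eyes.camera_info(name): a dict with "mtx" (3x3 intrinsics, pixels), "R" (3x3) and "t" (3): a world point X has camera coordinates R X + t; the wrist camera has in their place "T_tool_cam" (4x4, takes a point from camera to tool coordinates, whose origin is the TCP and whose axes are the tool frame's). Camera axes: x right, y down, z forward; pixel columns grow to the right and rows downward; lengths in m; the calibration is good to about 2 mm. A picture is of the moment at which its call begins: read the wrist's pose just before it. camera_info takes no time and is no camera call.
- bot.job_done(): hands the job in, once; it reports no verdict.
The state is a dict: "t": time; "qpos": joint angles; "qvel": joint speeds; "joint_torque": joint torques, N m; "tcp_pos": TCP position; "tool_rot": TCP orientation; "force": force on the tool from outside, world axes, zero at the start; "moment": the same for the moment, N m; "gripper_width": opening from 0.0 (shut) to 1.0 (fully open).
Only numpy, scipy, OpenCV 4.12 (cv2) and the standard library are available. Lean on these libraries where they do the work, as an engineer would, in place of code of your own. Each camera call takes 0.05 s, during which the arm holds its last target.

TASK

Take the wet jar with the green band off the drainer, turn it upside down and lower it over the dryer's upright peg until its rim sits fully down, and let go of it. Then turn the dryer's red spring-return dial clockwise past its first two clicks to the third and hold it there: the program finishes with the gripper still holding the dial at the third click, the jar standing on its peg. Leave the orange-banded jar, the squash and the lid where they are.

Things in the scene. Friction and masses are not known exactly. Their poses are not given: they have to be found in the camera images.
- jar_mid (a point): Wet jar to be dried: white plastic cylinder with a GREEN band, 55 mm outside diameter, 105 mm tall, wall 3 mm, bottom 4 mm, 70-135 g, open at one end. Point on its axis, half-way up; z axis from closed bottom to mouth. At the start it lies in one of the drainer's two lanes, mouth away from the robot and sloping 0.35 rad down, this point 65 mm above the table.
- rack_mid (a point): Wire drainer in a low drip tray (190 x 270 mm, fixed). Point over the tray's centre, 30 mm up; x: the way the mouths look, y: across the lanes, which lie at y = -60 and +60 mm. A lane is two 6 mm rods 30 mm apart sloping 0.35 rad down to +x, with a stop bar before the mouths. A jar's middle lies 9 mm in +x, 35 mm above this point. All wires are lower than 65 mm above the table.
- peg_tip (a point): Top of the dryer's upright finned peg (fixed), 152 mm above the table. The peg is 38 mm across up to 55 mm above the housing, then tapers to the tip, 82 mm above the housing. x: away from the dryer's front, y: along its length. The dryer is a white box 200 (x) x 300 (y) mm, its top 70 mm above the table; its centre is 85 mm, the dial's axis 170 mm, in +y from the peg.
- seat (a point): Point on the peg's axis at the height of the six black rests, 74 mm above the table, on which the rim of the inverted jar stands when fully down (the jar's middle is then 52.5 mm above this point).
- dial_grip (a point): Middle of the dial's red wing grip, on the dial's vertical axis, 96 mm above the table. The wing is an upright bar 66 mm long, 14 mm thick, 78 to 110 mm above the table, on a round black skirt 58 mm across. The axes turn with the dial, z up; the bar's white-marked end lies 3.667 rad counter-clockwise (seen from above) from the x axis.
- dial_pointer (a point): White-marked end of the red wing grip, at its top edge: 33 mm from the dial's axis, 110 mm above the table. On the housing around it a black line marks off and three growing dots the three clicks (the third is red); they lie on the side facing the robot.
- dial (a joint): Dial angle in rad: 0 = off, grows as it is turned clockwise seen from above. Clicks (detents) at 0.35, 0.70 and 1.05; end stop at 1.12, just past the third. A return spring (0.13 N m at off, 0.21 N m at the third click) pulls it back to off from anywhere when let go; the clicks add or take off up to 0.07 N m.
- jar2_mid (a point): Bystander: the same jar with an ORANGE band, lying in the drainer's other lane; its middle, axes as for the green one.
- squash_mid (a point): Bystander: small orange squash, 92 mm across, 56 mm high plus a stem, on the table; its middle, 28 mm above the table.
- lid_mid (a point): Bystander: green screw lid, 60 mm across, 14 mm high, flat on the table; its middle.

How it is judged:
By the outcome, as a careful person would: the job done as asked, in the order asked, and still so for the second after the job is handed in, while the arm keeps its last pose, push and grip.
It also fails if it takes over 67 s, if anything falls off the work surface, if the arm or the gripper's body presses on something with over 40 N, if the wrist force passes 120 N, or if a joint passes its speed limit or range.

## Working session

There is one attempt and no reset: what is moved stays moved. The work goes in short steps, Python scripts to look and compute and a tool call to move; the robot and the scene stay as the last step left them, time stands still between calls to the robot, and variables do not carry over. Pictures are saved under pics/ and viewed, and the job is handed in when it is done.

Besides the shell and the picture viewer there is one more tool, called as name(argument=value, ...) on one line, values as JSON. apply_moves: Moves the arm, as the interface text tells. Its arguments: {"type":"object","properties":{"series":{"type":"array"},"claw":{"type":"number"},"newtons":{"type":"number"}},"required":["series"]}

```bash
ls; mkdir -p pics; cat > h.py <<'E'
import numpy as np,cv2
from plant import monitor,eyes,bot
from scipy.spatial.transform import Rotation as Ro
def snap(n,f):
    s=monitor.get_state()
    p,d=eyes.get_image(n)
    cv2.imwrite('pics/%s.png'%f,cv2.cvtColor(p,cv2.COLOR_RGB2BGR)); np.savez('pics/%s.npz'%f,p=p,d=d,tp=s['tcp_pos'],tr=s['tool_rot'])
    return p,d
def cam(n,f):
    c=eyes.camera_info(n);z=np.load('pics/%s.npz'%f)
    K=np.array(c['mtx'])
    if n=='wrist':
        T=np.eye(4);T[:3,:3]=Ro.from_rotvec(z['tr']).as_matrix();T[:3,3]=z['tp'];T=T@np.array(c['T_tool_cam'])
    else:
        T=np.eye(4);R=np.array(c['R']);T[:3,:3]=R.T;T[:3,3]=-R.T@np.array(c['t'])
    return K,T,z
def cloud(n,f):
    K,T,z=cam(n,f);d=z['d'];v,u=np.mgrid[:d.shape[0],:d.shape[1]]
    P=np.stack([(u-K[0,2])/K[0,0]*d,(v-K[1,2])/K[1,1]*d,d],-1)@T[:3,:3].T+T[:3,3]
    P[d==0]=np.nan
    return P,z['p']
def ray(n,f,u,v,h):
    K,T,z=cam(n,f);r=T[:3,:3]@np.array([(u-K[0,2])/K[0,0],(v-K[1,2])/K[1,1],1]);o=T[:3,3]
    return o+r*(h-o[2])/r[2]
E
python3 - <<'E'
from h import *
print(monitor.get_state())
snap('top','t0');snap('side','s0')
for n in('top','side','wrist'):print(eyes.camera_info(n))
E
```

```text
pics
{'t': 0.0, 'qpos': array([-1.34181248,  0.62932778,  0.03843796,  1.51832375, -0.02702121,
        0.9962853 , -0.02002388]), 'qvel': array([ 0.0008469 , -0.00028573,  0.00092633,  0.00063431, -0.0008461 ,
        0.00153228,  0.00014754]), 'joint_torque': array([ 4.64895384e-04, -5.49718738e+01,  1.14417326e+00, -1.86630571e+01,
       -5.20510878e-02,  2.41300464e-02,  1.77165043e-04]), 'tcp_pos': array([0.18862292, 0.6213596 , 0.20458008]), 'tool_rot': array([ 2.52274699e+00,  1.87042831e+00, -2.30207978e-03]), 'force': array([ 0.69458186, -0.45053421, -0.69293439]), 'moment': array([-0.00484014, -0.01439652, -0.00517234]), 'gripper_width': 1.001418173060443}
{'mtx': array([[400.58711474,   0.        , 283.44502335],
       [  0.        , 400.58711474, 208.50817632],
       [  0.        ,   0.        ,   1.        ]]), 'R': array([[ 0.01664633, -0.99977148, -0.01341209],
       [-0.99223455, -0.01486421, -0.12348951],
       [ 0.12326193,  0.01536359, -0.99225524]]), 't': array([0.01413375, 0.5723021 , 0.91908415])}
{'mtx': array([[387.69174829,   0.        , 275.97010522],
       [  0.        , 387.69174829, 213.12673438],
       [  0.        ,   0.        ,   1.        ]]), 'R': array([[ 0.7352627 , -0.67770075,  0.01051024],
       [-0.48946938, -0.54164221, -0.68340577],
       [ 0.46883738,  0.49733833, -0.72996308]]), 't': array([-0.42064421,  0.36215644,  0.62473441])}
{'mtx': array([[300.57044905,   0.        , 279.17198609],
       [  0.        , 300.57044905, 204.80892211],
       [  0.        ,   0.        ,   1.        ]]), 'T_tool_cam': array([[ 9.99999966e-01, -9.44074517e-05,  2.42284165e-04,
        -6.49514416e-04],
       [ 3.06940318e-05,  9.68105726e-01,  2.50542018e-01,
        -7.30186220e-02],
       [-2.58209721e-04, -2.50542002e-01,  9.68105696e-01,
        -1.78782064e-01],
       [ 0.00000000e+00,  0.00000000e+00,  0.00000000e+00,
         1.00000000e+00]])}
```

View pics/t0.png

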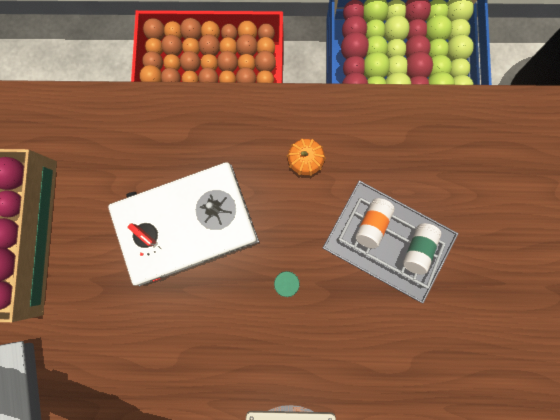

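View pics/s0.png

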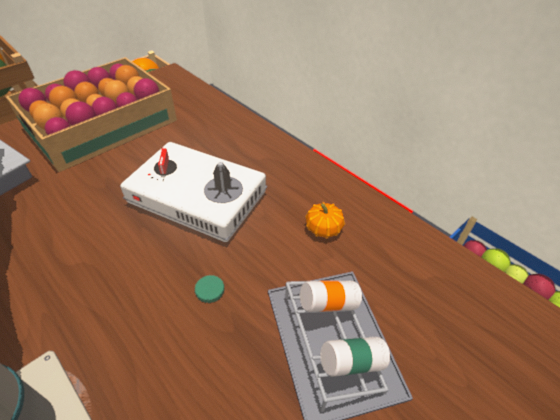

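The top view has the green-banded jar at about (423,250) in the right-hand lane, the orange one at (376,223), the peg at (213,208) and the dial at (145,235). The mouths point away from the robot.

```bash
python3 - <<'E'
from h import *
for n,f in(('top','t0'),('side','s0')):
    P,p=cloud(n,f);p=p.astype(int);r,g,b=p[...,0],p[...,1],p[...,2]
    ok=~np.isnan(P[...,0])&(P[...,2]>0.02)
    mm=(g>r+20)&(g>b)&ok&(P[...,2]>.05)
    print(n,'green',P[mm].mean(0),mm.sum(),np.median(P[mm],0),P[mm].max(0))
    m2=(r>200)&(g>80)&(g<160)&(b<90)&ok&(P[...,1]<0)&(P[...,2]>.06)
    print('orange',m2.sum(),np.median(P[m2],0))
    m3=(r>150)&(g<60)&(b<60)&ok&(P[...,1]>0)&(P[...,2]>.075)&(P[...,2]<.13)
    q=P[m3];print('red',m3.sum(),np.median(q,0),q.min(0),q.max(0))
    w=(p.min(-1)>170)&ok&(P[...,2]>.06)&(P[...,2]<.08)&(P[...,1]>0)
    pts=P[w][:,:2].astype(np.float32);rc=cv2.minAreaRect(pts*1000);print('dryer top',rc,w.sum())
    m4=ok&(P[...,2]>.14)&(P[...,0]>.3)&(P[...,0]<.9)&(P[...,1]>0)&(P[...,1]<.35);print('peg',m4.sum(),P[m4].mean(0),P[m4].max(0))
# crops
for f,u,v,w,h in(('t0',100,160,165,125),('t0',320,175,145,130)):
    im=cv2.imread('pics/%s.png'%f)[v:v+h,u:u+w];cv2.imwrite('pics/c%d.png'%u,cv2.resize(im,None,fx=4.5,fy=4.5,interpolation=cv2.INTER_CUBIC))
E
```

```text
top green [0.4899271  0.0668745  0.07433796] 630 [ 0.48699456 -0.27383205  0.08215366] [0.66083725 0.60166028 0.1036984 ]
orange 319 [ 0.54222831 -0.18651678  0.08965175]
red 9 [0.51278387 0.3405995  0.10827862] [0.50434137 0.3300618  0.10613219] [0.52138008 0.35203999 0.11107002]
dryer top ((410.2950439453125, 412.6972961425781), (270.3310546875, 731.8380126953125), 38.36132049560547) 10380
peg 63 [0.56277225 0.17784973 0.14805819] [0.5728297  0.18818345 0.15458304]
side green [ 0.42677345 -0.15557716  0.08779237] 841 [ 0.47612699 -0.29857321  0.08681222] [0.65695984 1.1538622  0.14001668]
orange 446 [ 0.53586956 -0.19947941  0.08648256]
red 30 [0.50947175 0.3415229  0.10796903] [0.49010235 0.31368763 0.10188703] [0.51991364 0.35317807 0.11115025]
dryer top ((430.19573974609375, 427.47747802734375), (240.01358032226562, 721.12109375), 30.598011016845703) 5683
peg 51 [0.55990067 0.1754576  0.14608648] [0.57005103 0.18580715 0.15223091]
```

View pics/c100.png

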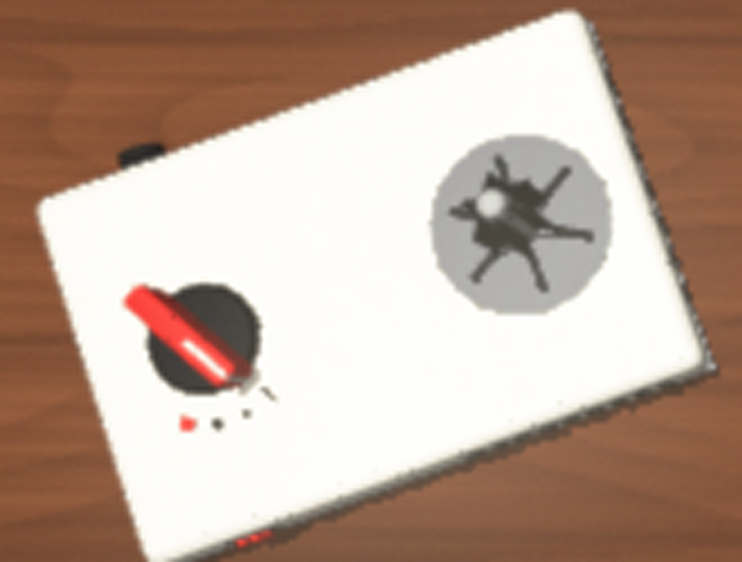

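View pics/c320.png

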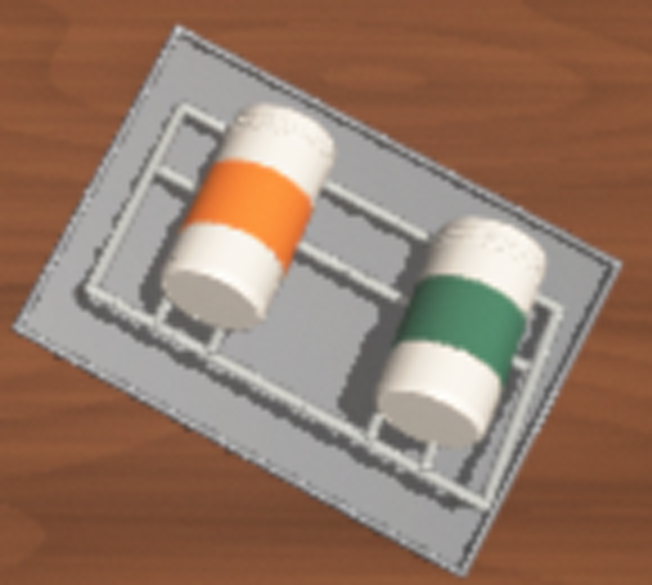

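```bash
python3 - <<'E'
from h import *
def r(u,v,h,o): return ray('top','t0',o[0]+(u+.5)/4.5-.5,o[1]+(v+.5)/4.5-.5,h)
A=(100,160);B=(320,175)
print('peg',r(491,203,.149,A),'disc',r(521,225,.071,A))
C=np.array([r(*c,.07,A) for c in((38,203),(585,8),(712,370),(147,566))]);print('dryer',C.mean(0),C)
C2=np.array([r(*c,.01,B) for c in((180,27),(620,262),(462,575),(15,325))]);c=C2.mean(0)
e=(C2[0]+C2[1]-C2[2]-C2[3]);yaw=np.arctan2(e[1],e[0]);e2=C2[0]+C2[3]-C2[1]-C2[2];print('rack',c,yaw,np.arctan2(e2[1],e2[0])-np.pi/2,np.linalg.norm(e)/2,np.linalg.norm(e2)/2)
X=np.array([np.cos(yaw),np.sin(yaw)]);Y=np.array([-X[1],X[0]])
print('jars',c[:2]+.009*X-.06*Y,c[:2]+.009*X+.06*Y)
e=C[1]+C[0]-C[2]-C[3];e2=C[0]+C[3]-C[1]-C[2];print('dryer dims',np.linalg.norm(e)/2,np.linalg.norm(e2)/2,np.arctan2(e[1],e[0]),np.arctan2(e2[1],e2[0])-np.pi/2)
# depth: green band points
for n,f in(('top','t0'),('side','s0')):
    P,p=cloud(n,f);p=p.astype(int)
    m=(p[...,1]>p[...,0]+20)&(p[...,1]>p[...,2])&(P[...,2]>.04)&(P[...,1]<-.15)&(P[...,0]>.3);q=P[m];print(n,m.sum(),q.mean(0),q.min(0),q.max(0))
# dial
print('dial ends top',r(137,296,.11,A),r(232,377,.11,A)); print('skirt',r(205,339,.078,A))
print('dots', r(268,393,.07,A),r(247,413,.07,A),r(218,425,.07,A),r(188,424,.07,A))
im=cv2.imread('pics/s0.png')[140:245,115:275];cv2.imwrite('pics/cs1.png',cv2.resize(im,None,fx=4.5,fy=4.5,interpolation=cv2.INTER_CUBIC))
E
```

```text
peg [0.56359115 0.17889049 0.149     ] disc [0.56270802 0.17901566 0.071     ]
dryer [0.53141432 0.2546948  0.07      ] [[0.57047586 0.42845132 0.07      ]
 [0.67670074 0.15019255 0.07      ]
 [0.49047046 0.07964235 0.07      ]
 [0.38801023 0.36049297 0.07      ]]
rack [ 0.50225216 -0.23562122  0.01      ] -0.49495550886913786 -0.4922327840181706 0.18749061699915903 0.2667028121768748
jars [ 0.48167252 -0.29269554] [ 0.53867162 -0.18709676]
dryer dims 0.19692720185634643 0.29839268885152054 0.3593592467123385 0.35723164569844745
top 377 [ 0.48701809 -0.28970206  0.08846245] [ 0.45814027 -0.32203179  0.0694473 ] [ 0.50909478 -0.26090985  0.1036984 ]
side 653 [ 0.47969544 -0.30234815  0.08514896] [ 0.45022045 -0.32386214  0.05913832] [ 0.50995622 -0.2679202   0.10068699]
dial ends top [0.52036924 0.35820436 0.11      ] [0.48175181 0.30937652 0.11      ]
skirt [0.5016166  0.33517668 0.078     ]
dots [0.47523297 0.304388   0.07      ] [0.4649934  0.31449826 0.07      ] [0.45872412 0.32887884 0.07      ] [0.4589746 0.3441454 0.07     ]
```

View pics/cs1.png

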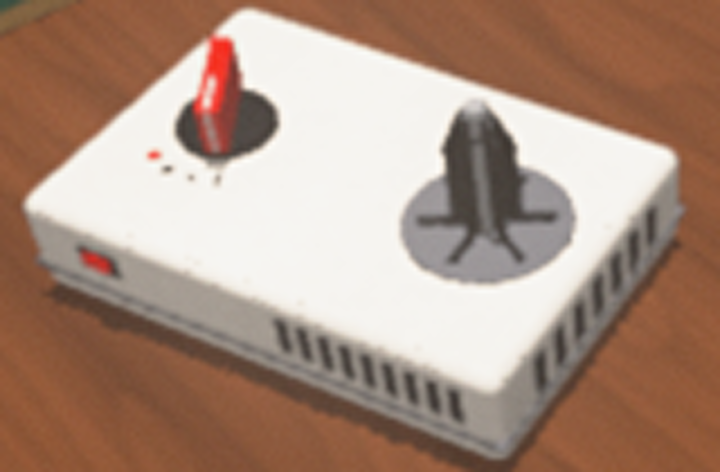

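```bash
cat > kin.py <<'E'
import numpy as np
def fk(q,tool,B=np.pi*150/180):
    al=[0,-np.pi/2,np.pi/2,np.pi/2,np.pi/2,np.pi/2,-np.pi/2];a=[0,0,0,.0525,.0775,0,.076];d=[.267,0,.293,0,.3425,0,.097]
    T=np.eye(4);c,s=np.cos(B),np.sin(B);T[:2,:2]=[[c,-s],[s,c]]
    for i in range(7):
        ca,sa=np.cos(al[i]),np.sin(al[i]);c,s=np.cos(q[i]),np.sin(q[i])
        T=T@np.array([[c,-s,0,a[i]],[s*ca,c*ca,-sa,-sa*d[i]],[s*sa,c*sa,ca,ca*d[i]],[0,0,0,1]])
    E=np.eye(4);E[2,3]=tool;return T@E
E
python3 - <<'E'
from kin import *;from h import *
s=monitor.get_state()
T=fk(s['qpos'],0);print(T);print(s['tcp_pos'],Ro.from_rotvec(s['tool_rot']).as_matrix())
im=cv2.imread('pics/s0.png')[265:420,260:420];cv2.imwrite('pics/cs2.png',cv2.resize(im,None,fx=3.8,fy=3.8,interpolation=cv2.INTER_CUBIC))
E
```

```text
[[ 0.22297198  0.97443471 -0.02757714  0.15479621]
 [ 0.96898998 -0.22463924 -0.10293507  0.57435814]
 [-0.10649841 -0.00377033 -0.99430572  0.21294342]
 [ 0.          0.          0.          1.        ]]
[0.18866799 0.62142409 0.20467865] [[ 2.90586932e-01  9.56848479e-01 -4.71723677e-04]
 [ 9.56847213e-01 -2.90587315e-01 -1.55706393e-03]
 [-1.62695117e-03  1.09494442e-06 -9.99998677e-01]]
```

View pics/cs2.png

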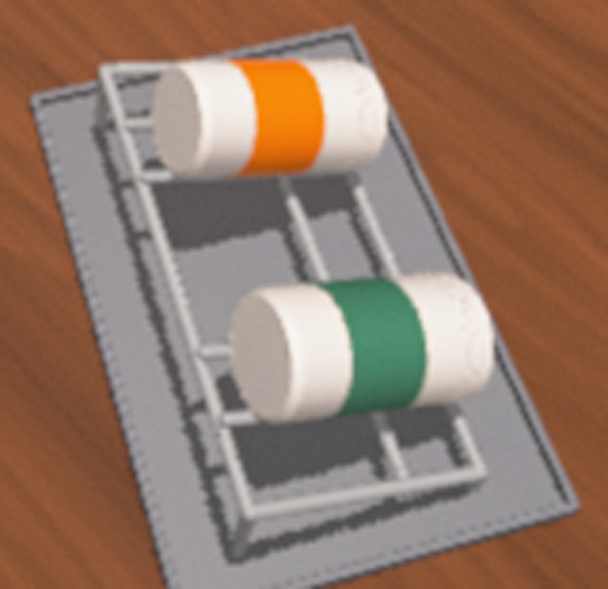

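apply_moves(series=[[3,-4,5,0,0,-0.12],[6,-8,9,0,0,-0.24],[9,-11,13,0,0,-0.36],[12,-14,13,0,0,-0.48],[15,-17,13,0,0,-0.6],[18,-20,13,0,0,-0.72],[21,-23,13,0,0,-0.84],[24,-26,13,0,0,-0.96],[26,-29,13,0,0,-1.08],[28,-32,13,0,0,-1.2]], claw=1.0, newtons=20)

```text
t: 0.93
tcp_pos: [0.44, 0.3389, 0.3345]
tool_rot: [-3.139, -0.11, -0.0]
force: [0.4, 0.9, 0.0]
gripper_width: 0.999
```

apply_moves(series=[[1,-4,0,0,0,-0.12],[1,-8,0,0,0,-0.24],[1,-12,0,0,0,-0.36],[1,-16,0,0,0,-0.48],[1,-20,0,0,0,-0.6],[1,-24,0,0,0,-0.72],[1,-28,0,0,0,-0.84],[0,-32,0,0,0,-0.96],[-1,-36,0,0,0,-1.08],[-2,-40,0,0,0,-1.2]])

```text
t: 1.77
tcp_pos: [0.4178, -0.0612, 0.3344]
tool_rot: [-2.653, 1.681, 0.001]
force: [1.0, -1.0, 0.2]
gripper_width: 1.002
```

apply_moves(series=[[0,-4,0,0,0,-0.12],[0,-8,0,0,0,-0.24],[0,-12,0,0,0,-0.36],[0,-15,0,0,0,-0.48],[0,-17,0,0,0,-0.6],[0,-17,0,0,0,-0.72],[0,-17,0,0,0,-0.84],[0,-17,0,0,0,-0.935],[0,-17,0,0,0,-0.935]])

```text
t: 2.52
tcp_pos: [0.4186, -0.2296, 0.334]
tool_rot: [1.614, -2.694, -0.001]
force: [1.1, 0.4, 0.8]
gripper_width: 1.001
```

```bash
python3 - <<'E'
from h import *
s=monitor.get_state();print(s['qpos'],s['tcp_pos'],Ro.from_rotvec(s['tool_rot']).as_matrix())
snap('wrist','w1')
E
```

```text
[-0.32541495  0.40296245  1.10747627  1.80425822 -0.38827567  1.17805856
 -1.15860313] [ 0.41861405 -0.22957512  0.33399265] [[-4.71739962e-01 -8.81736671e-01 -1.36060476e-03]
 [-8.81737304e-01  4.71740677e-01 -2.43551557e-04]
 [ 8.56600950e-04  1.08480297e-03 -9.99999045e-01]]
```

View pics/w1.png

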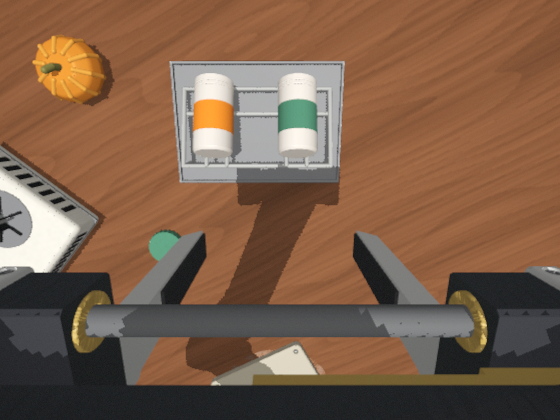

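The wrist view shows the green jar at about (297,115), lined up with the tool. The IK has put q3 near its limit, so I'll fit a kinematic model.

```bash
cat > kin.py <<'E'
import numpy as np
from scipy.spatial.transform import Rotation as Ro
from scipy.optimize import least_squares
import itertools
QS=[[-1.34181248,0.62932778,0.03843796,1.51832375,-0.02702121,0.9962853,-0.02002388],[-0.32541495,0.40296245,1.10747627,1.80425822,-0.38827567,1.17805856,-1.15860313]]
PS=[[.18862292,.6213596,.20458008],[.41861405,-.22957512,.33399265]]
RV=[[2.52274699,1.87042831,-.0023],None]
RM=[Ro.from_rotvec(RV[0]).as_matrix(),np.array([[-.47174,-.881737,-.00136],[-.881737,.47174,-.00024],[.000857,.001085,-1]])]
def chain(q,sg,ax='zyzyzyz'):
    R=np.eye(3);out=[]
    for i in range(7):
        R=R@Ro.from_euler(ax[i],sg[i]*q[i]).as_matrix();out.append(R)
    return out
if __name__=='__main__':
    res=[]
    for sg in itertools.product([1,-1],repeat=7):
        R0=chain(QS[0],sg)[-1];R1=chain(QS[1],sg)[-1]
        # base offset about z (any) and tool offset: RM0=B R0 E ; solve B about z by scan
        for b in np.arange(0,360,30):
            B=Ro.from_euler('z',b,degrees=True).as_matrix()
            E=(B@R0).T@RM[0]
            e=Ro.from_matrix((B@R1@E).T@RM[1]).magnitude();res.append((e,sg,b,Ro.from_matrix(E).as_rotvec()))
    res.sort(key=lambda x:x[0])
    for r in res[:8]:print(r)
E
python3 kin.py
```

```text
(2.604726990301097e-06, (-1, -1, -1, -1, -1, -1, -1), np.int64(180), array([-7.94702842e-07,  1.06778702e-06,  7.46914771e-09]))
(2.6047269904338195e-06, (-1, 1, -1, 1, -1, 1, -1), np.int64(0), array([ 1.67727593e-06,  1.24831630e-06, -3.14159265e+00]))
(0.0014962969621822822, (-1, 1, -1, 1, -1, 1, -1), np.int64(330), array([-3.12627420e-06, -1.28200436e-03,  2.61799447e+00]))
(0.001496296962182515, (-1, -1, -1, -1, -1, -1, -1), np.int64(150), array([-9.56900870e-04,  2.33348231e-06, -5.23597895e-01]))
(0.0014979366870045481, (-1, -1, -1, -1, -1, -1, -1), np.int64(210), array([ 9.55347943e-04, -2.46922646e-07,  5.23597910e-01]))
(0.0014979366870046895, (-1, 1, -1, 1, -1, 1, -1), np.int64(30), array([-3.30813690e-07, -1.27992383e-03, -2.61799445e+00]))
(0.002891469862596212, (-1, 1, -1, 1, -1, 1, -1), np.int64(300), array([-4.09778044e-06, -2.20890775e-03,  2.09439587e+00]))
(0.002891469862596421, (-1, -1, -1, -1, -1, -1, -1), np.int64(120), array([-1.91296953e-03,  3.54878067e-06, -1.04719580e+00]))
```

```bash
python3 - <<'E'
from kin import *
sg=(-1,1,-1,1,-1,1,-1)
rows=[];y=[]
for q,p in zip(QS,PS):
    R=chain(q,sg)
    # h-l3, l1, a, l2, b
    rows.append(np.c_[[0,0,1],R[1][:,2],R[2][:,0],R[3][:,2],R[3][:,0],R[5][:,0]]);y+=p
A=np.vstack(rows);y=np.array(y)
for cols in([0,1,3],[0,1,2,3],[0,1,3,4],[0,1,3,5],[0,1,2,3,4],[0,1,2,3,4,5]):
    x,res,_,_=np.linalg.lstsq(A[:,cols],y,rcond=None);print(cols,x,np.abs(A[:,cols]@x-y).max())
E
```

```text
[0, 1, 3] [0.01141109 0.51691795 0.4068319 ] 0.027007302868683802
[0, 1, 2, 3] [0.01136694 0.51680521 0.00168029 0.40514499] 0.02703513732114593
[0, 1, 3, 4] [0.02821357 0.56229453 0.41868948 0.0596867 ] 0.02551950443941975
[0, 1, 3, 5] [0.01457177 0.51746044 0.41467088 0.0071722 ] 0.027097633815783784
[0, 1, 2, 3, 4] [0.02820481 0.56228953 0.00484393 0.41391007 0.06010764] 0.0255892528263596
[0, 1, 2, 3, 4, 5] [-2.03397925  0.55752858  3.43952683 -8.32088581  0.85254625 -4.98093859] 1.3600232051658168e-15
```

```bash
python3 - <<'E'
from kin import *
sg=(-1,1,-1,1,-1,1,-1)
for s1,s2,s3 in itertools.product([1,-1],repeat=3):
  e=[]
  for q,p in zip(QS,PS):
    R=chain(q,sg)
    e.append(np.array(p)-(.081*R[0][:,0]+s1*.1925*R[1][:,1]+.4*R[1][:,2]+s2*.1685*R[3][:,1]+.4*R[3][:,2]+s3*.1363*R[5][:,1]))
  print(s1,s2,s3,np.round(e,4).tolist())
E
```

```text
1 1 1 [[0.5073, -0.1336, 0.103], [-0.1881, -0.3978, 0.1786]]
1 1 -1 [[0.2449, -0.0597, 0.103], [0.026, -0.229, 0.1783]]
1 -1 1 [[0.1817, -0.047, 0.0954], [0.0265, -0.1664, 0.0604]]
1 -1 -1 [[-0.0807, 0.027, 0.0954], [0.2406, 0.0023, 0.0601]]
-1 1 1 [[0.1323, -0.0462, 0.103], [-0.3112, -0.033, 0.1786]]
-1 1 -1 [[-0.1301, 0.0277, 0.103], [-0.0971, 0.1358, 0.1783]]
-1 -1 1 [[-0.1933, 0.0404, 0.0954], [-0.0966, 0.1984, 0.0604]]
-1 -1 -1 [[-0.4557, 0.1144, 0.0954], [0.1176, 0.3671, 0.0601]]
```

apply_moves(series=[[-0.5,0,-1,-0.057,-0.106,0],[-1,0,-2,-0.113,-0.212,0],[-1.5,0,-3,-0.17,-0.317,0],[-2,0,-4,-0.226,-0.423,0],[-2.5,0,-5,-0.283,-0.529,0],[-3,0,-6,-0.34,-0.635,0],[-3.5,0,-7,-0.396,-0.741,0],[-4,0,-8,-0.453,-0.846,0],[-4,0,-8,-0.453,-0.846,0]])

```text
t: 3.32
tcp_pos: [0.3755, -0.2473, 0.2855]
tool_rot: [-1.435, 2.489, -0.717]
force: [-0.5, -1.0, -0.0]
gripper_width: 1.002
```

```bash
python3 - <<'E'
from h import *
s=monitor.get_state();print(repr(s['qpos']),s['tcp_pos'],s['tool_rot'],Ro.from_rotvec(s['tool_rot']).as_matrix())
snap('wrist','w2')
E
```

```text
array([-0.91056244, -0.03172908,  1.31056281,  2.41413296,  0.64427633,
        0.28612798, -2.26841462]) [ 0.37550103 -0.24731063  0.28552574] [-1.43518791  2.48948187 -0.71734704] [[-0.51802744 -0.76472242  0.38320646]
 [-0.85137857  0.41777809 -0.31720026]
 [ 0.08247489 -0.4905722  -0.8674888 ]]
```

View pics/w2.png

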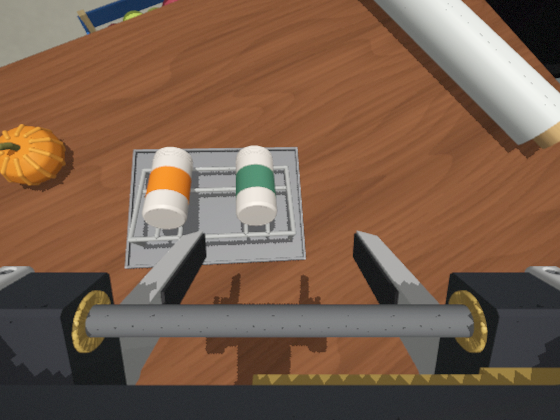

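```bash
cat > fit.py <<'E'
from kin import *
sg=(-1,1,-1,1,-1,1,-1)
QS.append([-0.91056244,-0.03172908,1.31056281,2.41413296,0.64427633,0.28612798,-2.26841462]);PS.append([.37550103,-.24731063,.28552574])
A=[]
names=['h','0x','0y','1x','1y','1z','2x','3x','3y','3z','4x','5x','5y','5z']
for q in QS:
    R=chain(q,sg);A.append(np.c_[[0,0,1],R[0][:,0],R[0][:,1],R[1][:,0],R[1][:,1],R[1][:,2],R[2][:,0],R[3][:,0],R[3][:,1],R[3][:,2],R[4][:,0],R[5][:,0],R[5][:,1],R[5][:,2]])
A=np.vstack(A);y=np.array(PS).ravel()
base=[0,5,9,13];rest=[i for i in range(14) if i not in base]
out=[]
for k in range(0,4):
    for c in itertools.combinations(rest,k):
        cc=base+list(c);x,_,rk,sv=np.linalg.lstsq(A[:,cc],y,rcond=None);out.append((k,np.abs(A[:,cc]@x-y).max(),[names[i] for i in cc],x.round(4)))
for k in range(4):
    o=sorted([t for t in out if t[0]==k],key=lambda t:t[1])[:6]
    for t in o:print(t)
E
python3 fit.py
```

```text
(0, np.float64(0.027302791283804417), ['h', '1z', '3z', '5z'], array([0.3863, 0.5299, 0.3988, 0.3886]))
(1, np.float64(0.005559176876338556), ['h', '1z', '3z', '5z', '3y'], array([ 0.3574,  0.5517,  0.391 ,  0.3862, -0.0213]))
(1, np.float64(0.007067620653275319), ['h', '1z', '3z', '5z', '5y'], array([ 0.336 ,  0.5501,  0.3946,  0.3607, -0.0227]))
(1, np.float64(0.011496877547021833), ['h', '1z', '3z', '5z', '1y'], array([ 0.3205,  0.5596,  0.3732,  0.363 , -0.0277]))
(1, np.float64(0.011496877547021916), ['h', '1z', '3z', '5z', '0y'], array([ 0.3205,  0.5596,  0.3732,  0.363 , -0.0277]))
(1, np.float64(0.0258274313360001), ['h', '1z', '3z', '5z', '3x'], array([0.4575, 0.5556, 0.418 , 0.4338, 0.0518]))
(1, np.float64(0.026490424549970304), ['h', '1z', '3z', '5z', '0x'], array([ 0.3519,  0.5615,  0.4045,  0.3794, -0.0208]))
(2, np.float64(8.361125706052297e-05), ['h', '1z', '3z', '5z', '1y', '3y'], array([ 0.3364,  0.5591,  0.382 ,  0.3761, -0.0116, -0.0165]))
(2, np.float64(8.361125706063399e-05), ['h', '1z', '3z', '5z', '0y', '3y'], array([ 0.3364,  0.5591,  0.382 ,  0.3761, -0.0116
[... 959 characters left out ...]
96071e-05), ['h', '1z', '3z', '5z', '1y', '3y', '5x'], array([ 3.364e-01,  5.591e-01,  3.818e-01,  3.761e-01, -1.150e-02,
       -1.660e-02, -3.000e-04]))
(3, np.float64(3.668662168618275e-05), ['h', '1z', '3z', '5z', '0y', '3y', '5x'], array([ 3.364e-01,  5.591e-01,  3.818e-01,  3.761e-01, -1.150e-02,
       -1.660e-02, -3.000e-04]))
(3, np.float64(6.688342238636569e-05), ['h', '1z', '3z', '5z', '1y', '3x', '3y'], array([ 3.370e-01,  5.593e-01,  3.822e-01,  3.764e-01, -1.160e-02,
        4.000e-04, -1.640e-02]))
(3, np.float64(6.688342238647671e-05), ['h', '1z', '3z', '5z', '0y', '3x', '3y'], array([ 3.370e-01,  5.593e-01,  3.822e-01,  3.764e-01, -1.160e-02,
        4.000e-04, -1.640e-02]))
```

```bash
cat > arm.py <<'E'
import numpy as np
from scipy.spatial.transform import Rotation as Ro
from scipy.optimize import least_squares
SG=np.array((-1,1,-1,1,-1,1,-1))
LO=np.array([-3.06,-.37,-1.25,.18,-1.1,.23,-2.94]);HI=np.array([3.06,2.12,1.32,2.47,4.24,1.98,2.94])
E=Ro.from_euler('z',np.pi).as_matrix()
def rz(a):c,s=np.cos(a),np.sin(a);return np.array([[c,-s,0],[s,c,0],[0,0,1.]])
def ry(a):c,s=np.cos(a),np.sin(a);return np.array([[c,0,s],[0,1.,0],[-s,0,c]])
def fkj(q):
    R=np.eye(3);p=np.zeros(3);o=[];ax=[]
    off=[(0,0,.3362),(0,0,0),(0,-.0115,.5591),(0,0,0),(0,-.0162,.3821),(0,0,0),(0,-.0004,.3757)]
    # offsets applied: before j2: h; after j2: 1y,1z ; after j4: 3y,3z ; after j6: 5y,5z
    def add(v):
        nonlocal p;p=p+R@np.array(v)
    for i in range(7):
        if i==1:add((0,0,.3362))
        if i==2:add((0,-.0115,.5591))
        if i==4:add((0,-.0162,.3821))
        if i==6:add((0,-.0004,.3757))
        a=R[:,2] if i%2==0 else R[:,1]
        o.append(p.copy());ax.append(SG[i]*a)
        R=R@(rz if i%2==0 else ry)(SG[i]*q[i])
    J=np.array([np.r_[np.cross(a,p-oo),a] for a,oo in zip(ax,o)]).T
    return p,R@E,J
def err(q,p,R):
    pp,RR,J=fkj(q);return np.r_[p-pp,Ro.from_matrix(R@RR.T).as_rotvec()],J
def step(q,p,R,n=20,lam=1e-3,null=None):
    q=q.copy()
    for k in range(n):
        e,J=err(q,p,R)
        Ji=J.T@np.linalg.inv(J@J.T+lam**2*np.eye(6))
        dq=Ji@e
        if null is not None: dq=dq+(np.eye(7)-Ji@J)@null(q)
        q=np.clip(q+dq,LO,HI)
    return q
def track(q,rows,n=20,lam=1e-3,null=None,cmd=None):
    p,R,_=fkj(q) 
    if cmd is not None:p,R=cmd
    cp,cR=p.copy(),R.copy()
    for r in rows:
        r=np.array(r,float);tp=p+r[:3]/100;tR=Ro.from_rotvec(r[3:]).as_matrix()@R
        d=tp-cp;m=np.linalg.norm(d);cp=cp+d*min(1,.0417/max(m,1e-9))
        w=Ro.from_matrix(tR@cR.T).as_rotvec();a=np.linalg.norm(w);cR=Ro.from_rotvec(w*min(1,.125/max(a,1e-9))).as_matrix()@cR
        q=step(q,cp,cR,n,lam,null)
    return q,(cp,cR)
E
cat > hist.py <<'E'
H=[[[3,-4,5,0,0,-.12],[6,-8,9,0,0,-.24],[9,-11,13,0,0,-.36],[12,-14,13,0,0,-.48],[15,-17,13,0,0,-.6],[18,-20,13,0,0,-.72],[21,-23,13,0,0,-.84],[24,-26,13,0,0,-.96],[26,-29,13,0,0,-1.08],[28,-32,13,0,0,-1.2]],
[[1,-4*i if i else 0,0,0,0,-.12*i] for i in range(1,8)]+[[0,-32,0,0,0,-.96],[-1,-36,0,0,0,-1.08],[-2,-40,0,0,0,-1.2]],
[[0,-4,0,0,0,-.12],[0,-8,0,0,0,-.24],[0,-12,0,0,0,-.36],[0,-15,0,0,0,-.48],[0,-17,0,0,0,-.6],[0,-17,0,0,0,-.72],[0,-17,0,0,0,-.84],[0,-17,0,0,0,-.935],[0,-17,0,0,0,-.935]]]
E
python3 - <<'E'
from arm import *;from hist import H
q0=np.array([-1.342,.628,.038,1.517,-.027,.996,-.02]);print(fkj(q0)[0])
qt=np.array([-0.32541495,0.40296245,1.10747627,1.80425822,-0.38827567,1.17805856,-1.15860313])
for lam in(1e-4,.05,.1):
  for kk in (0,.02,.1):
    mid=.5*(LO+HI)
    for nm,ref in (('mid',mid),('q0',q0)):
      null=(lambda q:kk*(ref-q))
      q=q0.copy();c=None
      for h in H:q,c=track(q,h,5,lam,null,c)
      print(lam,kk,nm,q.round(3))
print(qt.round(3))
E
```

```text
[0.18855585 0.62244133 0.20590573]
0.0001 0 mid [-0.327  0.4    1.106  1.804 -0.386  1.178 -1.159]
0.0001 0 q0 [-0.327  0.4    1.106  1.804 -0.386  1.178 -1.159]
0.0001 0.02 mid [ 0.2    0.249  0.31   1.792 -0.083  1.113 -1.521]
0.0001 0.02 q0 [-0.333  0.405  1.119  1.804 -0.393  1.18  -1.15 ]
0.0001 0.1 mid [ 0.229  0.247  0.272  1.792 -0.072  1.113 -1.533]
0.0001 0.1 q0 [-0.331  0.404  1.116  1.804 -0.391  1.18  -1.152]
0.05 0 mid [-0.327  0.4    1.106  1.804 -0.385  1.178 -1.159]
0.05 0 q0 [-0.327  0.4    1.106  1.804 -0.385  1.178 -1.159]
0.05 0.02 mid [ 0.2    0.249  0.31   1.792 -0.083  1.113 -1.52 ]
0.05 0.02 q0 [-0.332  0.405  1.118  1.804 -0.393  1.18  -1.15 ]
0.05 0.1 mid [ 0.231  0.248  0.273  1.79  -0.072  1.114 -1.531]
0.05 0.1 q0 [-0.331  0.405  1.115  1.804 -0.391  1.179 -1.152]
0.1 0 mid [-0.326  0.4    1.104  1.804 -0.385  1.177 -1.16 ]
0.1 0 q0 [-0.326  0.4    1.104  1.804 -0.385  1.177 -1.16 ]
0.1 0.02 mid [ 0.201  0.249  0.31   1.791 -0.083  1.114 -1.519]
0.1 0.02 q0 [-0.332  0.406  1.118  1.804 -0.393  1.18  -1.15 ]
0.1 0.1 mid [ 0.235  0.25   0.273  1.786 -0.073  1.116 -1.525]
0.1 0.1 q0 [-0.329  0.406  1.114  1.805 -0.393  1.178 -1.149]
[-0.325  0.403  1.107  1.804 -0.388  1.178 -1.159]
```

```bash
cat > plan.py <<'E'
from arm import *
PSI=-.494
f=np.array([np.cos(PSI),np.sin(PSI),0]);up=np.array([0,0,1.])
PEG=np.array([.5632,.179,0]);DIAL=np.array([.5025,.337,.096])
JM=np.array([.4817,-.2927,.065]);JA=np.cos(.35)*f-np.sin(.35)*up
def toolR(z,x):
    z=z/np.linalg.norm(z);x=x-z*(x@z);x/=np.linalg.norm(x);return np.c_[x,np.cross(z,x),z]
def zdir(az,al): return np.array([np.cos(az)*np.cos(al),np.sin(az)*np.cos(al),-np.sin(al)])
def grasp(al,s,flip=1):
    # al angle below horizontal (rad) in jar plane; s distance grasp point behind jar mid
    z=zdir(PSI,al);x=flip*np.array([np.sin(PSI),-np.cos(PSI),0])  # flip=1: right side
    R=toolR(z,x);G=JM-s*JA;return G,R
def go(q,p,R,n=3):
    """straight interp, returns q, worst margin, worst joint"""
    p0,R0,_=fkj(q);w=Ro.from_matrix(R@R0.T).as_rotvec()
    k=int(max(np.ceil(np.linalg.norm(p-p0)/.04),np.ceil(np.linalg.norm(w)/.12),1))
    wm,wj=9,0
    for i in range(1,k+1):
        cp=p0+(p-p0)*i/k;cR=Ro.from_rotvec(w*i/k).as_matrix()@R0
        for _ in range(n):
            e,J=err(q,cp,cR);q=q+J.T@np.linalg.solve(J@J.T+1e-8*np.eye(6),e)
        m=np.minimum(q-LO,HI-q);j=m.argmin()
        if m[j]<wm:wm,wj=m[j],j+1
    e,_=err(q,p,R)
    if np.linalg.norm(e)>1e-3:wm=-9
    return q,wm,wj,k
Q3=np.array([-0.91056244,-0.03172908,1.31056281,2.41413296,0.64427633,0.28612798,-2.26841462])
Q2=np.array([-0.32541495,0.40296245,1.10747627,1.80425822,-0.38827567,1.17805856,-1.15860313])
E
python3 - <<'E'
from plan import *
p2,R2,_=fkj(Q2)
q,m,j,k=go(Q3,p2,R2);print('back to 2',q.round(3),m,j,k)
for qq,nm in((Q2,'Q2'),(q,'back')):
  for al in np.radians([50,55,60,65,70,75,80,90,100,110]):
    G,R=grasp(al,.02);T=G+.019*R[:,2]
    a=go(qq,T-.1*R[:,2],R);b=go(a[0],T,R)
    print(nm,round(np.degrees(al)),'pre',round(a[1],3),a[2],'gr',round(b[1],3),b[2],b[0].round(2))
E
```

```text
back to 2 [-1.803 -0.413  1.92   1.805  0.414  1.218 -2.067] -0.6003592499685071 3 5
Q2 50 pre -9 3 gr -5.511 3 [ 6.8   2.26 -6.25  3.71  3.08  3.53 -4.78]
Q2 55 pre -0.815 6 gr -0.973 6 [ 0.74  0.77 -0.37  2.49 -0.32 -0.74 -1.2 ]
Q2 60 pre -9 6 gr -0.949 6 [ 1.02  0.83 -0.79  2.41 -0.83 -0.72 -0.64]
Q2 65 pre -9 6 gr -0.886 6 [ 1.07  0.83 -0.87  2.33 -1.11 -0.66 -0.36]
Q2 70 pre -0.069 5 gr -0.604 6 [ 0.88  0.71 -0.57  2.26 -1.26 -0.37 -0.26]
Q2 75 pre 0.162 5 gr -0.217 5 [ 0.36  0.66  0.2   2.19 -1.32  0.13 -0.26]
Q2 80 pre 0.249 3 gr 0.029 5 [ 0.17  0.72  0.49  2.12 -1.07  0.37 -0.53]
Q2 90 pre 0.261 3 gr 0.261 5 [ 0.07  0.82  0.7   1.95 -0.84  0.69 -0.77]
Q2 100 pre 0.264 3 gr 0.388 5 [ 0.06  0.92  0.77  1.78 -0.71  0.95 -0.9 ]
Q2 110 pre 0.274 3 gr 0.472 5 [ 0.08  1.01  0.79  1.61 -0.63  1.19 -0.98]
back 50 pre -9 3 gr -3.95 6 [-2.99 -2.12  2.48  3.73  0.77 -3.72 -0.48]
back 55 pre -9 3 gr -0.995 6 [ 0.81  0.79 -0.47  2.49 -0.41 -0.76 -1.09]
back 60 pre -9 3 gr -1.402 3 [-2.3  -0.73  2.72  2.43  2.71  0.56 -4.17]
back 65 pre -9 3 gr -1.464 3 [-2.3  -0.7   2.72  2.36  2.5   0.39 -3.97]
back 70 pre -1.178 3 gr -1.396 3 [-2.25 -0.69  2.64  2.28  1.99  0.32 -3.47]
back 75 pre -0.983 3 gr -1.305 3 [-2.24 -0.69  2.63  2.2   1.45  0.31 -2.93]
back 80 pre -0.899 3 gr -1.137 3 [-2.15 -0.74  2.46  2.12  1.16  0.49 -2.64]
back 90 pre -0.846 3 gr -0.987 3 [-2.09 -0.84  2.31  1.95  0.9   0.78 -2.39]
back 100 pre -0.853 3 gr -0.938 3 [-2.1  -0.93  2.26  1.78  0.77  1.03 -2.25]
back 110 pre -0.882 3 gr -0.931 3 [-2.14 -1.02  2.25  1.61  0.69  1.26 -2.17]
```

```bash
cat >> arm.py <<'E'
def lockstep(q,p,R,n=10,lam=1e-4,lo=LO,hi=HI):
    q=q.copy()
    for k in range(n):
        e,J=err(q,p,R);free=np.ones(7,bool)
        for _ in range(7):
            Jf=J[:,free];dq=np.zeros(7);dq[free]=Jf.T@np.linalg.solve(Jf@Jf.T+lam**2*np.eye(6),e)
            nq=q+dq;bad=free&((nq<lo)|(nq>hi))
            if not bad.any():break
            free&=~bad
        mx=np.abs(dq).max();q=np.clip(q+dq*min(1,.2/max(mx,1e-9)),lo,hi)
    return q
E
python3 - <<'E'
from plan import *;import arm
rows=[[-.5*i,0,-i,-.0566*i,-.1058*i,0] for i in range(1,9)]+[[-4,0,-8,-.453,-.846,0]]
T=Q3
for nm,st in (('clip1',lambda q,p,R:step(q,p,R,1)),('clip5',lambda q,p,R:step(q,p,R,5)),('clip20',lambda q,p,R:step(q,p,R,20)),('clip50d',lambda q,p,R:step(q,p,R,50,.05)),('lock',lambda q,p,R:lockstep(q,p,R,10)),('lockd',lambda q,p,R:lockstep(q,p,R,10,.03)),('lock1',lambda q,p,R:lockstep(q,p,R,1))):
    q=Q2.copy();p,R,_=fkj(q);p=np.array([.4178+.0008,-.2296,.334]);
    for i,r in enumerate(rows):
        r=np.array(r);q=st(q,p+r[:3]/100,Ro.from_rotvec(r[3:]).as_matrix()@R)
        if nm in('clip20','lock'):print(i,q.round(2),np.linalg.norm(err(q,p+r[:3]/100,Ro.from_rotvec(r[3:]).as_matrix()@R)[0]).round(3))
    print(nm,q.round(3))
print(T.round(3))
E
```

```text
clip1 [ 0.979  0.214  0.163  2.47   2.369  1.208 -2.94 ]
clip5 [-1.554  0.081  0.344  2.297  0.388  1.147 -2.94 ]
0 [-0.43  0.32  1.15  1.94 -0.38  0.98 -1.17] 0.0
1 [-0.54  0.23  1.21  2.07 -0.35  0.78 -1.2 ] 0.0
2 [-0.69  0.14  1.28  2.2  -0.31  0.56 -1.26] 0.0
3 [-0.82  0.02  1.32  2.34 -0.07  0.31 -1.51] 0.0
4 [-0.58 -0.03  1.02  2.47  0.58  0.23 -2.18] 0.136
5 [-0.32  0.01  0.66  2.47  2.31  0.23 -2.94] 1.067
6 [-1.57 -0.37  1.1   2.47  1.66  1.13 -2.94] 0.738
7 [-1.81 -0.37  1.09  2.47  1.62  1.38 -2.94] 0.865
8 [-1.81 -0.37  1.09  2.47  1.63  1.38 -2.94] 0.865
clip20 [-1.811 -0.37   1.091  2.47   1.628  1.38  -2.94 ]
clip50d [-1.727 -0.37   1.046  2.47   1.635  1.343 -2.94 ]
0 [-0.43  0.32  1.15  1.94 -0.38  0.98 -1.17] 0.0
1 [-0.54  0.23  1.21  2.07 -0.35  0.78 -1.2 ] 0.0
2 [-0.69  0.14  1.28  2.2  -0.31  0.56 -1.26] 0.0
3 [-0.8   0.02  1.29  2.34 -0.06  0.31 -1.52] 0.0
4 [-0.79  0.02  1.29  2.34 -0.06  0.31 -1.52] 0.12
5 [-0.79  0.02  1.29  2.34 -0.06  0.31 -1.52] 0.241
6 [-0.79  0.02  1.29  2.34 -0.06  0.31 -1.52] 0.361
7 [-0.79  0.02  1.29  2.34 -0.07  0.31 -1.52] 0.482
8 [-0.79  0.02  1.29  2.34 -0.06  0.31 -1.52] 0.482
lock [-0.793  0.022  1.288  2.342 -0.065  0.315 -1.523]
lockd [-0.478 -0.348  0.814  2.343  1.147  0.314 -2.614]
lock1 [ 0.034 -0.27   0.858  2.298 -0.478  0.391 -0.697]
[-0.911 -0.032  1.311  2.414  0.644  0.286 -2.268]
```

```bash
cat > s1.py <<'E'
from plan import *
rng=np.random.default_rng(0)
p0,R0,_=fkj(Q3);best=[]
for it in range(400):
    V=np.array([rng.uniform(.35,.65),rng.uniform(-.35,.2),rng.uniform(.25,.45)])
    yaw=rng.uniform(-1.2,1.2)
    # tool down with yaw relative to grasp yaw
    x=np.array([np.sin(PSI),-np.cos(PSI),0]);x=rz(yaw)@x;Rv=toolR(np.array([0.01,0,-1.]),x)
    a=go(Q3,V,Rv)
    if a[1]<-.05:continue
    for al in np.radians([90,100,110]):
        G,R=grasp(al,.02);T=G+.019*R[:,2]
        b=go(a[0],T-.1*R[:,2],R)
        c=go(b[0],T,R)
        best.append((min(a[1]+.02,b[1],c[1]),a[1],b[1],c[1],V.round(2),round(yaw,2),round(np.degrees(al)),c[0].round(2),a[3]+b[3]))
best.sort(key=lambda t:-t[0])
for b in best[:12]:print(b)
E
timeout 500 python3 s1.py
```

```text
(np.float64(0.22458068668340922), np.float64(0.20458068668340923), np.float64(0.5342444953572913), np.float64(0.3182310000155604), array([ 0.59, -0.35,  0.37]), 0.23, 90, array([ 0.26,  0.74,  0.37,  1.95, -0.49,  0.55, -1.1 ]), 14)
(np.float64(0.22458068668340922), np.float64(0.20458068668340923), np.float64(0.6160863971172423), np.float64(0.5936475612007279), array([ 0.59, -0.35,  0.37]), 0.23, 100, array([ 0.23,  0.82,  0.43,  1.78, -0.41,  0.82, -1.18]), 14)
(np.float64(0.22458068668340922), np.float64(0.20458068668340923), np.float64(0.5767122467502093), np.float64(0.7347345185857888), array([ 0.59, -0.35,  0.37]), 0.23, 110, array([ 0.24,  0.91,  0.46,  1.6 , -0.37,  1.08, -1.23]), 14)
(np.float64(0.2081047964290198), np.float64(0.1881047964290198), np.float64(0.3929566850264603), np.float64(0.35930351376126557), array([ 0.59, -0.17,  0.41]), -0.66, 90, array([ 0.18,  0.76,  0.49,  1.95, -0.63,  0.59, -0.96]), 15)
(np.float64(0.2081047964290198), np.float64(0.1881047964290198), np.float64(0.4030427795745113), np.float64(0.566952210665861), array([ 0.59, -0.17,  0.41]), -0.66, 1
[... 1002 characters left out ...]
.float64(0.19204230133329603), np.float64(0.17204230133329604), np.float64(0.5176895847334604), np.float64(0.2981648892746638), array([ 0.6 , -0.34,  0.39]), -0.24, 90, array([ 0.31,  0.72,  0.29,  1.94, -0.39,  0.53, -1.2 ]), 15)
(np.float64(0.19204230133329603), np.float64(0.17204230133329604), np.float64(0.5594385040602219), np.float64(0.5741370659467933), array([ 0.6 , -0.34,  0.39]), -0.24, 100, array([ 0.29,  0.8 ,  0.34,  1.77, -0.33,  0.8 , -1.26]), 14)
(np.float64(0.19204230133329603), np.float64(0.17204230133329604), np.float64(0.5184110604944718), np.float64(0.7672524392554538), array([ 0.6 , -0.34,  0.39]), -0.24, 110, array([ 0.29,  0.89,  0.36,  1.6 , -0.29,  1.06, -1.3 ]), 14)
```

```bash
cat > delta.py <<'E'
from plan import *
def delta(pc,Rc,p,R):
    w=Ro.from_matrix(R@Rc.T).as_rotvec();return (100*(p-pc)).round(2),w.round(3)
E
python3 - <<'E'
from delta import *
p,R,_=fkj(Q3)
x=rz(.23)@np.array([np.sin(PSI),-np.cos(PSI),0]);Rv=toolR(np.array([0.001,0,-1.]),x)
print(delta(p,R,np.array([.59,-.35,.37]),Rv))
# if commanded was the full tilt pose
p2,R2,_=fkj(Q2);Rc=Ro.from_rotvec([-.453,-.846,0]).as_matrix()@R2
print(delta(p2+[-.04,0,-.08],Rc,np.array([.59,-.35,.37]),Rv))
E
cat > s2.py <<'E'
from plan import *
import sys
x=rz(.23)@np.array([np.sin(PSI),-np.cos(PSI),0]);Rv=toolR(np.array([0.001,0,-1.]),x)
a=go(Q3,np.array([.59,-.35,.37]),Rv);best=[]
for al in np.radians([80,85,90,95,100,105,110]):
    G,R=grasp(al,.02);T=G+.019*R[:,2]
    b=go(a[0],T-.1*R[:,2],R);c=go(b[0],T,R)
    l=go(c[0],T+[0,0,.2],R)
    jt=R.T@JA
    # base final orientation
    w,_=Ro.align_vectors([[0,0,-1.]],[JA]);R1=w.as_matrix()@R
    for ph in np.arange(0,2*np.pi,np.pi/12):
        Rf=rz(ph)@R1;mid=PEG+[0,0,.1265];Gf=mid-.02*np.array([0,0,-1.]);Tf=Gf+.019*Rf[:,2]
        d=go(l[0],Tf+[0,0,.13],Rf)
        e=go(d[0],Tf,Rf)
        m=min(c[1],l[1],d[1],e[1])
        best.append((round(m,3),np.round([c[1],l[1],d[1],e[1]],2),round(np.degrees(al)),round(np.degrees(ph)),Rf[:,2].round(2),e[0].round(2),d[3]))
best.sort(key=lambda t:-t[0])
for b in best[:14]:print(b)
E
timeout 550 python3 s2.py
```

```text
(array([ 21.45, -10.27,   8.44]), array([0.278, 0.441, 0.255]))
(array([ 21.14, -12.04,  11.6 ]), array([0.355, 0.891, 0.21 ]))
(np.float64(0.599), array([0.6 , 0.63, 0.63, 0.68]), 100, 150, array([ 0.52, -0.84, -0.17]), array([-1.2 ,  1.19,  0.42,  1.75,  0.92,  1.19, -1.15]), 23)
(np.float64(0.549), array([0.63, 0.62, 0.55, 0.67]), 105, 150, array([ 0.52, -0.85, -0.09]), array([-1.2 ,  1.24,  0.41,  1.72,  0.94,  1.26, -1.18]), 23)
(np.float64(0.487), array([0.49, 0.56, 0.49, 0.53]), 95, 135, array([ 0.28, -0.92, -0.26]), array([-1.08,  1.17,  0.38,  1.52,  0.71,  1.38, -0.98]), 21)
(np.float64(0.487), array([0.49, 0.56, 0.63, 0.68]), 95, 150, array([ 0.51, -0.82, -0.26]), array([-1.2 ,  1.13,  0.43,  1.77,  0.9 ,  1.12, -1.11]), 23)
(np.float64(0.469), array([0.66, 0.51, 0.47, 0.62]), 110, 150, array([ 0.53, -0.85, -0.  ]), array([-1.2 ,  1.3 ,  0.41,  1.7 ,  0.96,  1.33, -1.21]), 23)
(np.float64(0.442), array([0.66, 0.51, 0.44, 0.46]), 110, 165, array([ 0.73, -0.69, -0.  ]), array([-1.32,  1.31,  0.48,  1.94,  1.19,  1.11, -1.47]), 25)
(np.float64(0.434), array([0.63, 0.62, 0.43,
[... 491 characters left out ...]
0.7 , -0.66, -0.26]), array([-1.32,  1.14,  0.53,  2.02,  1.19,  0.87, -1.35]), 25)
(np.float64(0.368), array([0.63, 0.62, 0.37, 0.43]), 105, 135, array([ 0.29, -0.95, -0.09]), array([-1.09,  1.28,  0.37,  1.47,  0.77,  1.5 , -1.03]), 21)
(np.float64(0.347), array([0.35, 0.43, 0.55, 0.58]), 90, 135, array([ 0.27, -0.9 , -0.34]), array([-1.07,  1.12,  0.39,  1.55,  0.68,  1.31, -0.94]), 21)
(np.float64(0.347), array([0.35, 0.43, 0.61, 0.67]), 90, 150, array([ 0.49, -0.8 , -0.34]), array([-1.19,  1.08,  0.44,  1.79,  0.87,  1.05, -1.06]), 23)
(np.float64(0.347), array([0.35, 0.43, 0.44, 0.43]), 90, 165, array([ 0.68, -0.64, -0.34]), array([-1.32,  1.09,  0.56,  2.03,  1.17,  0.78, -1.29]), 25)
```

```bash
python3 - <<'E'
from h import *
from plan import f,JM
g=np.array([-f[1],f[0],0])
c=np.array([.50225,-.2356,0])
for n,ff in(('wrist','w1'),('wrist','w2'),('side','s0'),('top','t0')):
    P,p=cloud(n,ff);Q=P-c
    X=Q@f;Y=Q@g;Z=P[...,2]
    m=(np.abs(X)<.1)&(np.abs(Y)<.14)
    print(n)
    for x0 in(-.09,-.075,-.06,-.045,-.03,-.015,0,.015):
        r=[]
        for y0 in np.arange(-.125,-.0,.006):
            k=m&(abs(X-x0)<.0075)&(abs(Y-y0)<.003);r.append('%3d'%(1000*np.nanmax(Z[k])) if k.sum()>0 else '  .')
        print('%6.3f'%x0,' '.join(r))
E
```

```text
wrist
-0.090  10  11  11  10   9  10  10 430  10  11  10  11  11   9  10  11  11   9  10  10   9
-0.075   3   3   3   4   4 412 413 446   4   4   3   4   4   3   3   3   4   3   3   3   4
-0.060   4   3  59  59 456 460 468 471 471 471 471 471 471 472 472 471 471 471 471 472 471
-0.045   4   3 438 446 454 456 466 472 472 472 472 472 471 472 472 472 471 472 472 471 472
-0.030   4   3  52  42   4   .  88  99 103 106 107 108 106 105 100  94   5   3   4   4   4
-0.015   3   .  46  42   4   .  86  96 101 103 105 105 105 101  98  89   4   5   3   4   4
 0.000   4  36  41  37   4   .  82  92  96  98 100 100  99  97  93  86   4   5   3   4   5
 0.015   5  31  37  34  30  30  77  86  90  93  94  95  93  93  86  81  31  31  31  30  30
wrist
-0.090  11  10  10  10  11  10  11  11  10  11  10  10  10  10  10   9  10 290 289  10  11
-0.075   5   5   4   4   3   3   4   4   4   4   4   4   5   4   4   4   4   4   4   4   4
-0.060   3   4  59  59  59  59  59  59  64  62  59  59  58  64  62  58  58  59  60  58  59
-0.045   4  50  56  51   4   4  86  92  88  89  90  91  89  89  91  88   4   3   3   3 
[... 1132 characters left out ...]
 12  13  12  10  12  12  12  15  14  11   9  14  13  11  12  14
-0.075   7   7   5   8   5   5   5   6   7   9   8   6   9   8   6   6   6   6   7   6   5
-0.060   5   6  61  63  61  61  62  61  65  64  59  61  61  66  67  61  61  61  61  61  62
-0.045   6   6  58  53   7   5   4  88  93  95  92  90  91  90  93  92   6   6   5   5   5
-0.030   5   6  52  51   .   .  87 100 104 108 109 108 110 106 104  97  84   7   6   7   7
-0.015   1   7  49  47   .   .   .  95 100 105 107 107 106 103 101  95  81   6   8   6   6
 0.000   5   4  45  41   .   .   .  92  96  99 101 103 103  99  97  90  75   7   5   7   7
 0.015   6   4  37  38  32   .   .  85  91  95  96  98  95  95  88  87  62  31  33  34  33
```

apply_moves(series=[[4,-2,1.6,0.056,0.088,0.05],[8,-4,3.2,0.11,0.176,0.1],[12,-6,4.8,0.167,0.265,0.15],[16,-8,6.4,0.222,0.353,0.2],[20,-9.5,8,0.278,0.441,0.255],[21.5,-10.2,8.4,0.278,0.441,0.255]], claw=0.85)

```text
t: 3.87
tcp_pos: [0.441, -0.3003, 0.3245]
tool_rot: [-1.693, 2.583, -0.387]
force: [-0.4, 0.2, 0.6]
gripper_width: 0.847
```

```bash
python3 - <<'E'
from h import *
from delta import *
s=monitor.get_state();q=s['qpos'];print(repr(q),s['tcp_pos'],Ro.from_rotvec(s['tool_rot']).as_matrix().round(3),fkj(q)[0])
E
```

```text
array([-0.19074249,  0.28182838,  0.86846466,  1.91401769, -0.21451109,
        0.80636644, -1.21958488]) [ 0.44099584 -0.30026173  0.32454692] [[-0.408 -0.899  0.159]
 [-0.906  0.378 -0.19 ]
 [ 0.111 -0.222 -0.969]] [ 0.44093372 -0.3002688   0.32459438]
```

```bash
sed -i 's/^JM=.*/JM=np.array([.4817-.0007,-.2927-.0013,.065]);JA=np.cos(.35)*f-np.sin(.35)*up/' plan.py
cat > g.py <<'E'
from h import *
from delta import *
s=monitor.get_state();q=s['qpos'];p=s['tcp_pos'];R=Ro.from_rotvec(s['tool_rot']).as_matrix()
G,Rg=grasp(np.radians(90),.02);G=G+[0,0,.002];T=G+.019*Rg[:,2];print('T',T)
a=go(q,T+[0,0,.1],Rg);b=go(a[0],T,Rg);print(a,b)
print(delta(p,R,T+[0,0,.1],Rg))
E
python3 g.py
```

```text
T [ 0.46445871 -0.2850919   0.05485796]
(array([ 0.08605121,  0.62685118,  0.64676427,  1.87840379, -0.51123503,
        0.80741568, -1.05989364]), np.float64(0.4968779675431845), np.int64(3), 5) (array([ 0.17442454,  0.76234414,  0.51277687,  1.94753259, -0.64419096,
        0.59943462, -0.94860074]), np.float64(0.36943462496686597), np.int64(6), 3)
(array([  2.35,   1.52, -16.97]), array([ 0.199,  0.153, -0.083]))
```

apply_moves(series=[[0.6,0.4,-4,0.05,0.038,-0.02],[1.2,0.8,-8,0.1,0.076,-0.04],[1.8,1.2,-12,0.15,0.114,-0.06],[2.3,1.5,-16,0.199,0.153,-0.083],[2.35,1.5,-17,0.199,0.153,-0.083],[2.35,1.5,-17,0.199,0.153,-0.083]])

```text
t: 4.37
tcp_pos: [0.4629, -0.2874, 0.1519]
tool_rot: [1.6, -2.694, 0.006]
force: [0.4, 0.2, 0.3]
gripper_width: 0.849
```

```bash
python3 g.py; python3 -c "
from h import *
snap('wrist','w3')"
```

```text
T [ 0.46445871 -0.2850919   0.05485796]
(array([ 0.08731934,  0.62625091,  0.64455391,  1.87837051, -0.50946875,
        0.80678059, -1.06164931]), np.float64(0.5767805917827334), np.int64(6), 1) (array([ 0.17557427,  0.76185779,  0.510835  ,  1.94750066, -0.64206422,
        0.59866407, -0.95062294]), np.float64(0.3686640705792529), np.int64(6), 3)
(array([0.16, 0.23, 0.29]), array([ 0.008, -0.006,  0.005]))
```

View pics/w3.png

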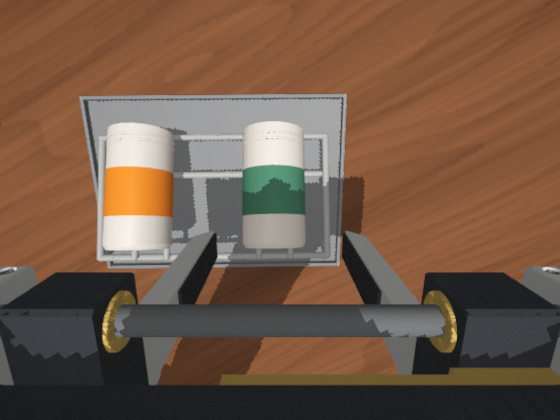

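```bash
python3 - <<'E'
from h import *
P,p=cloud('wrist','w3');z=np.load('pics/w3.npz');R=Ro.from_rotvec(z['tr']).as_matrix()
L=(P-z['tp'])@R
p=p.astype(int);m=np.zeros(p.shape[:2],bool);m[130:240,236:312]=1;m&=(P[...,2]>.06)
for v in(145,165,180,200,215,235):
    k=np.where(m[v])[0];x=L[v,k,0];print(v,k.min(),k.max(),x.min().round(4),x.max().round(4),(x.min()+x.max())/2,'y',np.median(L[v,k,1]).round(4),'topz',np.nanmax(P[v,k,2]).round(4))
# band extent along tool -y
g=(p[...,1]>p[...,0]+20)&(p[...,1]>p[...,2])&m
print('band y',L[g][:,1].min(),L[g][:,1].max(), 'band world',P[g].mean(0))
E
```

```text
145 244 302 -0.03 0.0206 -0.004711241716058979 y -0.0578 topz 0.0797
165 243 304 -0.0314 0.023 -0.004225072914247752 y -0.042 topz 0.0865
180 243 304 -0.0309 0.0225 -0.004220415731074621 y -0.0302 topz 0.0907
200 243 304 -0.0308 0.0222 -0.00429155861028825 y -0.0147 topz 0.0961
215 243 305 -0.0309 0.0236 -0.003644706486271427 y -0.0031 topz 0.0998
235 243 305 -0.0309 0.0232 -0.0038455158736823807 y 0.0123 topz 0.1058
band y -0.04251570957524985 0.0009290427410310931 band world [ 0.48424179 -0.29489203  0.0878573 ]
```

apply_moves(series=[[0.2,0.35,0,0.008,-0.006,0.005],[0.2,0.35,-3,0.008,-0.006,0.005],[0.2,0.35,-6,0.008,-0.006,0.005],[0.2,0.35,-8,0.008,-0.006,0.005],[0.2,0.35,-9,0.008,-0.006,0.005],[0.2,0.35,-9.7,0.008,-0.006,0.005],[0.2,0.35,-9.7,0.008,-0.006,0.005],[0.2,0.35,-9.7,0.008,-0.006,0.005]])

```text
t: 5.08
tcp_pos: [0.4671, -0.2853, 0.0601]
tool_rot: [-1.605, 2.695, -0.012]
force: [0.5, -1.4, 0.6]
gripper_width: 0.849
```

apply_moves(series=[[0,0,0,0,0,0],[0,0,0,0,0,0],[0,0,0,0,0,0],[0,0,0,0,0,0],[0,0,0,0,0,0],[0,0,0,0,0,0],[0,0,0,0,0,0],[0,0,0,0,0,0]], claw=0.45, newtons=35)

```text
t: 5.75
tcp_pos: [0.4666, -0.2844, 0.0588]
tool_rot: [-1.606, 2.696, -0.008]
force: [0.9, 2.4, 5.6]
gripper_width: 0.584
```

apply_moves(series=[[0,0,0.5,0,0,0],[0,0,1.5,0,0,0],[0,0,3,0,0,0],[0,0,5,0,0,0],[0,0,8,0,0,0],[0,0,11,0,0,0],[0,0,14,0,0,0],[0,0,17,0,0,0],[0,0,20,0,0,0],[0,0,22,0,0,0]], claw=0.4)

```text
t: 6.58
tcp_pos: [0.4659, -0.2858, 0.2817]
tool_rot: [-1.604, 2.697, -0.012]
force: [0.5, -1.0, -1.0]
gripper_width: 0.58
```

```bash
cat > pl.py <<'E'
from h import *
from delta import *
s=monitor.get_state();q=s['qpos'];p=s['tcp_pos'];R=Ro.from_rotvec(s['tool_rot']).as_matrix();print(q.round(3),p,s['gripper_width'],s['force'])
snap('wrist','w4')
w,_=Ro.align_vectors([[0,0,-1.]],[JA]);R1=w.as_matrix()@grasp(np.radians(90),.02)[1]
for ph in (120,135,150,160,165,170,180):
    Rf=rz(np.radians(ph))@R1;Gf=PEG+[0,0,.1465];Tf=Gf+.019*Rf[:,2]
    d=go(q,Tf+[0,0,.13],Rf);e=go(d[0],Tf,Rf);u=go(e[0],Tf-.12*Rf[:,2]+[0,0,.03],Rf)
    # dial
    out=[]
    for k in(0,1):
        x=rz(k*np.pi)@np.array([np.cos(np.radians(140.6)),np.sin(np.radians(140.6)),0]);Rd=toolR(np.array([0,0,-1.]),x)
        Td=DIAL+[0,0,-.015]
        m=go(u[0],Td+[0,0,.12],Rd);n=go(m[0],Td,Rd);o=go(n[0],Td,rz(-1.1)@Rd);out.append((np.round([m[1],n[1],o[1]],2),o[2]))
    print(ph,np.round([d[1],e[1],u[1]],2),Rf[:,2].round(2),d[0].round(2),out)
E
python3 pl.py
```

```text
[-0.     0.482  0.762  1.728 -0.374  1.074 -1.185] [ 0.46589688 -0.28583465  0.28169753] 0.5804052203541461 [ 0.50852862 -0.95339558 -0.97923488]
120 [0.32 0.35 0.13] [ 0.03 -0.94 -0.34] [-1.    1.03  0.45  1.31  0.56  1.66 -0.75] [(array([0.21, 0.52, 0.45]), np.int64(6)), (array([0.15, 0.45, 0.45]), np.int64(6))]
135 [0.55 0.61 0.42] [ 0.27 -0.9  -0.34] [-1.12  0.94  0.47  1.55  0.69  1.41 -0.78] [(array([0.49, 0.51, 0.45]), np.int64(6)), (array([0.42, 0.45, 0.45]), np.int64(6))]
150 [0.54 0.67 0.7 ] [ 0.49 -0.8  -0.34] [-1.24  0.88  0.53  1.79  0.85  1.15 -0.86] [(array([0.45, 0.5 , 0.44]), np.int64(6)), (array([0.66, 0.45, 0.46]), np.int64(6))]
160 [0.51 0.51 0.53] [ 0.62 -0.7  -0.34] [-1.32  0.85  0.6   1.96  1.01  0.97 -0.95] [(array([0.36, 0.5 , 0.44]), np.int64(6)), (array([0.65, 0.45, 0.46]), np.int64(6))]
165 [0.43 0.42 0.44] [ 0.68 -0.64 -0.34] [-1.37  0.84  0.65  2.04  1.1   0.87 -1.01] [(array([0.3 , 0.49, 0.44]), np.int64(6)), (array([0.55, 0.45, 0.46]), np.int64(6))]
170 [0.36 0.35 0.36] [ 0.74 -0.58 -0.34] [-1.42  0.85  0.72  2.11  1.22  0.76 -1.1 ] [(array([0.23, 0.49, 0.44]), np.int64(6)), (array([0.45, 0.46, 0.46]), np.int64(6))]
180 [-3.58 -3.53 -3.82] [ 0.83 -0.45 -0.34] [-1.36  0.78  0.61  2.27 -4.68  0.79 -1.39] [(array([-4.89, -4.87, -5.12]), np.int64(5)), (array([-5.34, -5.39, -5.71]), np.int64(5))]
```

View pics/w4.png

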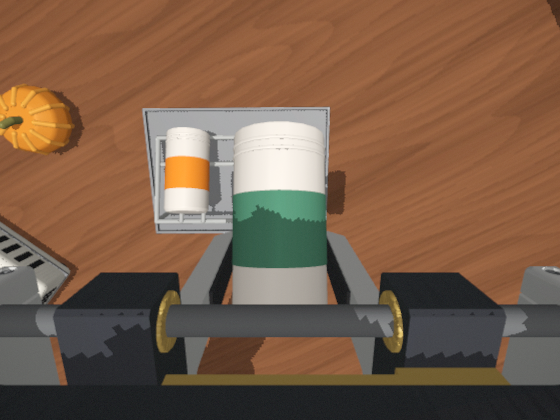

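```bash
cat > cyl.py <<'E'
from h import *
from scipy.optimize import least_squares
def fitjar(name,box,z0=-.02):
    """cyl axis in tool frame from wrist pic; box u0,u1,v0,v1"""
    P,p=cloud('wrist',name);z=np.load('pics/%s.npz'%name);R=Ro.from_rotvec(z['tr']).as_matrix();L=(P-z['tp'])@R
    u0,u1,v0,v1=box;X=L[v0:v1,u0:u1].reshape(-1,3);C=p[v0:v1,u0:u1].reshape(-1,3).astype(int)
    ok=~np.isnan(X[:,0])&(np.abs(X[:,0])<.035)&(np.abs(X[:,2]+.01)<.08);X=X[ok];C=C[ok]
    # axis: dir d=(a,-1,c) approx pointing -y (mouth), passes through (x0,0,zc)
    def fun(v):
        d=np.array([v[0],-1,v[1]]);d/=np.linalg.norm(d);o=np.array([v[2],0,v[3]])
        w=X-o;return np.linalg.norm(w-np.outer(w@d,d),axis=1)-.0275
    r=least_squares(fun,[0,.36,0,-.01],loss='soft_l1',f_scale=.001)
    d=np.array([r.x[0],-1,r.x[1]]);d/=np.linalg.norm(d);o=np.array([r.x[2],0,r.x[3]])
    t=(X-o)@d;g=(C[:,1]>C[:,0]+20)&(C[:,1]>C[:,2]);good=np.abs(r.fun)<.002
    return d,o,np.percentile(t[good],[0.5,99.5]),np.percentile(t[g&good],[1,99]),np.sqrt(np.mean(r.fun**2)),good.mean()
E
python3 - <<'E'
from cyl import *
from plan import JA,grasp
print(fitjar('w4',(233,327,128,265)))
print('nominal',grasp(np.radians(90),.02)[1].T@JA)
E
```

```text
(array([-0.00549425, -0.93345494,  0.3586526 ]), array([ 0.00080974,  0.        , -0.01247704]), array([-0.00475331,  0.06872482]), array([-0.00470444,  0.03311466]), np.float64(0.0005461430719473012), np.float64(0.9992838386249702))
nominal [ 2.97934295e-17 -9.39372713e-01  3.42897807e-01]
```

```bash
cat > place.py <<'E'
from h import *
from delta import *
D=np.array([-.0055,-.9335,.3587]);D/=np.linalg.norm(D);O=np.array([.0008,0,-.0125]);TM=.070
def target(ph,h,peg=PEG):
    w,_=Ro.align_vectors([[0,0,-1.]],[JA]);R1=w.as_matrix()@grasp(np.radians(90),.02)[1]
    Rf=rz(np.radians(ph))@R1
    w,_=Ro.align_vectors([[0,0,-1.]],[Rf@D]);Rf=w.as_matrix()@Rf
    T=np.array([peg[0],peg[1],.074+TM+h])-Rf@O;T[2]=.074+TM+h-(Rf@O)[2]
    return T,Rf
E
python3 - <<'E'
from place import *
s=monitor.get_state();q=s['qpos'];p=s['tcp_pos'];R=Ro.from_rotvec(s['tool_rot']).as_matrix()
for ph in(145,155):
    T,Rf=target(ph,.14);print(ph,T,delta(p,R,T,Rf),go(q,T,Rf)[1:],Rf@D,(Rf[:,2]).round(3))
    w=Ro.from_matrix(Rf@R.T).as_rotvec()
    print([ (Ro.from_rotvec(w*k).as_matrix()@R@D).round(2) for k in(0,.25,.5,.75,1)],[ (Ro.from_rotvec(w*k).as_matrix()@R[:,2]).round(2) for k in(.25,.5,.75)])
E
```

```text
145 [0.56774883 0.16822702 0.27951212] (array([10.03, 45.54, -0.51]), array([-1.089,  1.117,  2.133])) (np.float64(0.5447438313930215), np.int64(3), 23) [ 1.66634034e-17 -3.54485804e-17 -1.00000000e+00] [ 0.421 -0.833 -0.359]
[array([ 0.83, -0.44, -0.35]), array([ 0.85, -0.1 , -0.51]), array([ 0.66,  0.14, -0.74]), array([ 0.33,  0.18, -0.93]), array([-0.,  0., -1.])] [array([-0.18, -0.33, -0.93]), array([-0.15, -0.65, -0.74]), array([ 0.08, -0.85, -0.52])]
155 [0.56955043 0.16918058 0.27951212] (array([10.21, 45.64, -0.51]), array([-1.227,  1.056,  2.266])) (np.float64(0.5380846547116299), np.int64(3), 24) [ 2.21089096e-17 -4.32964360e-17 -1.00000000e+00] [ 0.559 -0.747 -0.359]
[array([ 0.83, -0.44, -0.35]), array([ 0.87, -0.08, -0.49]), array([ 0.67,  0.18, -0.72]), array([ 0.33,  0.21, -0.92]), array([ 0., -0., -1.])] [array([-0.15, -0.35, -0.92]), array([-0.07, -0.68, -0.73]), array([ 0.21, -0.84, -0.51])]
```

apply_moves(series=[[0.4,1.9,1,-0.051,0.044,0.094],[0.8,3.8,2,-0.102,0.088,0.189],[1.3,5.7,3,-0.153,0.132,0.283],[1.7,7.6,3,-0.204,0.176,0.378],[2.1,9.5,3,-0.256,0.22,0.472],[2.5,11.4,3,-0.307,0.264,0.566],[3,13.3,3,-0.358,0.308,0.661],[3.4,15.2,3,-0.409,0.352,0.755]])

```text
t: 7.3
tcp_pos: [0.5004, -0.1318, 0.3087]
tool_rot: [2.107, -1.582, 0.233]
force: [-0.3, 0.3, -1.3]
gripper_width: 0.584
```

apply_moves(series=[[0.4,1.9,0,-0.051,0.044,0.094],[0.8,3.8,0,-0.102,0.088,0.189],[1.3,5.7,0,-0.153,0.132,0.283],[1.7,7.6,0,-0.204,0.176,0.378],[2.1,9.5,0,-0.256,0.22,0.472],[2.5,11.4,0,-0.307,0.264,0.566],[3,13.3,0,-0.358,0.308,0.661],[3.4,15.2,0,-0.409,0.352,0.755]])

```text
t: 7.97
tcp_pos: [0.5345, 0.0207, 0.3082]
tool_rot: [2.155, -0.444, 0.37]
force: [0.4, -0.5, -2.2]
gripper_width: 0.584
```

apply_moves(series=[[0.4,1.9,0,-0.051,0.044,0.094],[0.8,3.8,0,-0.102,0.088,0.189],[1.3,5.7,0,-0.153,0.132,0.283],[1.7,7.6,0,-0.204,0.176,0.378],[2.1,9.5,0,-0.256,0.22,0.472],[2.5,11.4,-1,-0.307,0.264,0.566],[3,13.3,-2,-0.358,0.308,0.661],[3.4,15.2,-3,-0.409,0.352,0.755],[3.4,15.2,-3,-0.409,0.352,0.755],[3.4,15.2,-3,-0.409,0.352,0.755]])

```text
t: 8.8
tcp_pos: [0.5675, 0.1714, 0.2782]
tool_rot: [1.855, 0.611, 0.43]
force: [-0.0, -0.9, -0.3]
gripper_width: 0.582
```

```bash
cat > p2.py <<'E'
from place import *
import sys
s=monitor.get_state();q=s['qpos'];p=s['tcp_pos'];R=Ro.from_rotvec(s['tool_rot']).as_matrix()
print(q.round(2),p,s['gripper_width'],s['force'],'jar axis',R@D,'jar pt',p+R@O,'rim',p+R@(O+TM*D))
T,Rf=target(155,float(sys.argv[1]));print(delta(p,R,T,Rf))
E
python3 p2.py .14; python3 -c "
from cyl import *
snap('wrist','w5');snap('side','s5')"
```

```text
[-1.26  0.83  0.5   1.87  0.94  1.11 -0.91] [0.56749777 0.17141929 0.27815641] 0.5821615726168669 [-0.02650862 -0.93145762 -0.25009911] jar axis [ 0.00473141 -0.00772887 -0.99995894] jar pt [0.56113868 0.18128095 0.28253817] rim [0.56146988 0.18073993 0.21254104]
(array([ 0.21, -0.22,  0.14]), array([0.008, 0.005, 0.001]))
```

View pics/w5.png

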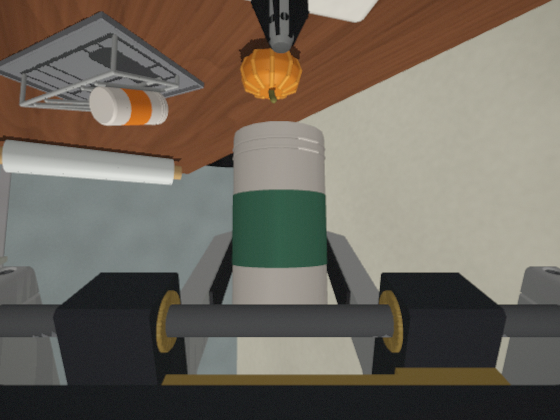

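View pics/s5.png

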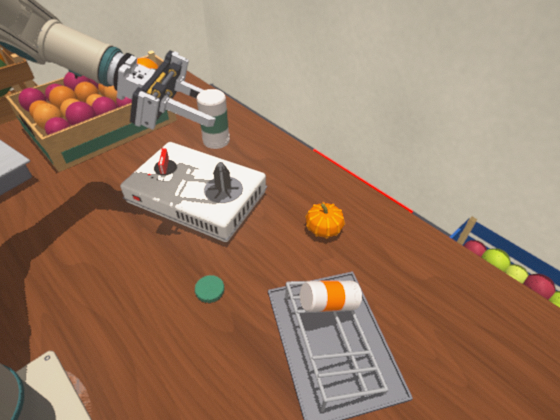

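```bash
python3 - <<'E'
from cyl import *
d,o,t,b,rm,g=fitjar('w5',(233,327,125,265));print(d,o,t,b,rm)
P,p=cloud('wrist','w5');z=np.load('pics/w5.npz');R=Ro.from_rotvec(z['tr']).as_matrix()
print('jar axis world',R@d,'jar rim world',z['tp']+R@(o+.07*d))
im=cv2.imread('pics/w5.png')[0:130,200:360];cv2.imwrite('pics/cw5.png',cv2.resize(im,None,fx=4.5,fy=4.5,interpolation=cv2.INTER_CUBIC))
for v in range(20,56,3):
    k=[u for u in range(255,312) if P[v,u,2]>.072 and P[v,u,2]<.16]
    if k:
        print(v,k[0],k[-1],np.nanmean(P[v,k],0).round(4),np.nanmax(P[v,k,2]).round(4))
E
```

```text
[-0.00630086 -0.93445841  0.35601654] [-0.00052412  0.         -0.01286038] [-0.00391248  0.07030722] [-0.00388191  0.03391023] 0.0005415502099169442
jar axis world [ 0.00238909 -0.00592055 -0.99997962] jar rim world [0.56004139 0.18034716 0.21265961]
20 259 305 [0.5608 0.1836 0.1343] 0.1391
23 260 304 [0.5607 0.1836 0.1363] 0.141
26 261 301 [0.5602 0.1832 0.1385] 0.1424
29 263 301 [0.5608 0.1835 0.1404] 0.1441
32 264 299 [0.5606 0.1831 0.1423] 0.1455
35 265 298 [0.5609 0.1827 0.144 ] 0.1464
38 266 296 [0.5608 0.1824 0.1459] 0.1483
41 268 295 [0.5614 0.182  0.1475] 0.1495
44 269 294 [0.5624 0.1807 0.1485] 0.1506
47 271 290 [0.5624 0.1795 0.1499] 0.151
50 274 288 [0.5643 0.1776 0.1502] 0.1515
```

View pics/cw5.png

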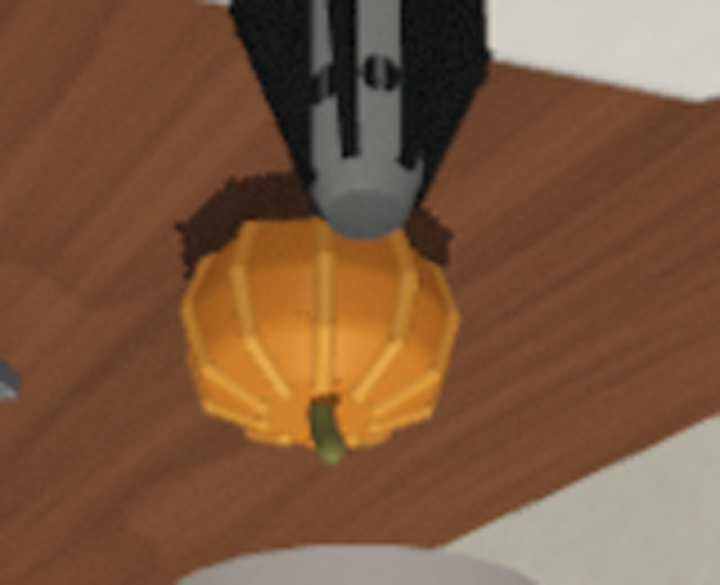

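```bash
python3 -c "
from h import *
print(ray('wrist','w5',280.7,46.6,.151))"
```

```text
[0.5612582  0.18129316 0.151     ]
```

apply_moves(series=[[0.2,-0.2,0,0.007,0.004,0],[0.2,-0.2,-1,0.007,0.004,0],[0.2,-0.2,-3,0.007,0.004,0],[0.2,-0.2,-5,0.007,0.004,0],[0.2,-0.2,-5.5,0.007,0.004,0],[0.2,-0.2,-5.5,0.007,0.004,0],[0.2,-0.2,-5.5,0.007,0.004,0]])

```text
t: 9.48
tcp_pos: [0.5704, 0.1686, 0.224]
tool_rot: [1.862, 0.612, 0.429]
force: [-0.6, 0.3, -0.1]
gripper_width: 0.582
```

```bash
python3 p2.py .08; python3 -c "
from cyl import *
snap('wrist','w6');snap('side','s6');snap('top','t6')
for n,u,v,w,h in(('s6',130,70,160,130),('t6',150,130,140,130)):
    im=cv2.imread('pics/%s.png'%n)[v:v+h,u:u+w];cv2.imwrite('pics/c%s.png'%n,cv2.resize(im,None,fx=4,fy=4,interpolation=cv2.INTER_CUBIC))
"
```

```text
[-1.24  0.91  0.49  1.88  0.94  1.04 -0.99] [0.57043514 0.16857484 0.22403486] 0.5822567330512259 [-0.55185201  0.28995449 -0.11694028] jar axis [ 0.001214   -0.0014883  -0.99999816] jar pt [0.56409658 0.17841209 0.22850041] rim [0.56418156 0.1783079  0.15850054]
(array([-0.09,  0.06, -0.45]), array([0.001, 0.001, 0.002]))
```

View pics/w6.png

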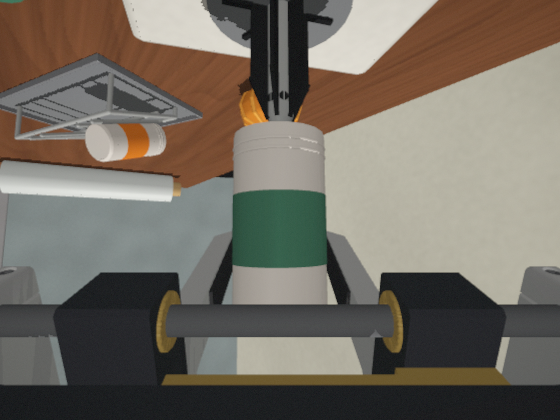

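View pics/cs6.png

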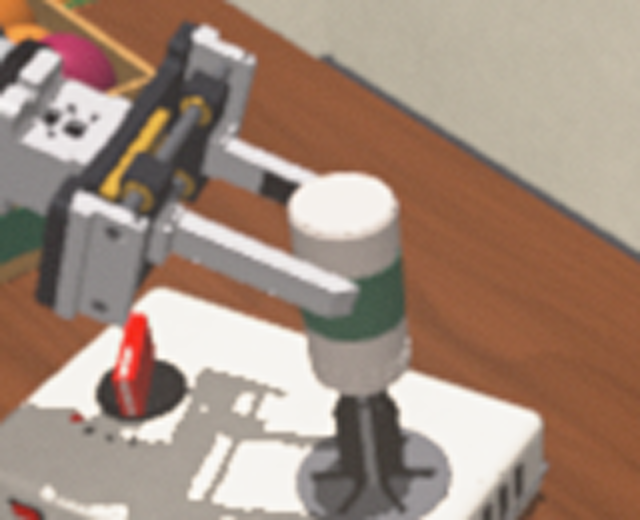

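View pics/ct6.png

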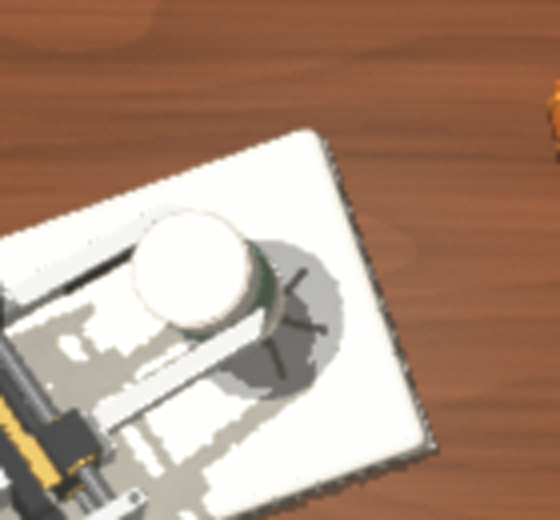

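```bash
python3 -c "
from h import *
print(ray('top','t6',150+193.5/4-.5,130+270.5/4-.5,.2635), ray('top','t0',209.1,205.1,.152))
from cyl import *
d,o,t,b,rm,g=fitjar('w6',(233,327,125,265));z=np.load('pics/w6.npz');R=Ro.from_rotvec(z['tr']).as_matrix();print(R@d,z['tp']+R@(o+.07*d))"
```

```text
[0.5622481 0.1758567 0.2635   ] [0.56241072 0.17745128 0.152     ]
[-4.30330831e-04  1.92413435e-04 -9.99999889e-01] [0.56277656 0.17791478 0.15863003]
```

apply_moves(series=[[0,0.1,-1,0,0,0],[0,0.1,-2.2,0,0,0],[0,0.1,-3.4,0,0,0],[0,0.1,-4.6,0,0,0],[0,0.1,-5.8,0,0,0],[0,0.1,-6.8,0,0,0],[0,0.1,-7.5,0,0,0],[0,0.1,-7.8,0,0,0],[0,0.1,-7.8,0,0,0]])

```text
t: 10.38
tcp_pos: [0.5699, 0.1701, 0.1446]
tool_rot: [1.862, 0.614, 0.428]
force: [1.0, -0.4, -1.4]
gripper_width: 0.583
```

```bash
python3 p2.py 0
```

```text
[-1.23  1.06  0.47  1.87  0.94  0.97 -1.1 ] [0.56994101 0.17008087 0.14458849] 0.5832700201372664 [ 1.04046986 -0.36927805 -1.4190047 ] jar axis [-3.57083369e-04 -1.94729666e-03 -9.99998040e-01] jar pt [0.56359614 0.17991157 0.1490595 ] rim [0.56357115 0.17977526 0.07905964]
(array([-0.04, -0.09, -0.51]), array([ 0.002, -0.   ,  0.   ]))
```

Rim is about 5 mm above the rests with no contact. I'll lower it the rest of the way with a small press.

apply_moves(series=[[0,0,-0.2,0,0,0],[0,0,-0.4,0,0,0],[0,0,-0.5,0,0,0],[0,0,-0.6,0,0,0],[0,0,-0.6,0,0,0]])

```text
t: 10.8
tcp_pos: [0.5703, 0.1702, 0.1407]
tool_rot: [1.861, 0.612, 0.43]
force: [-1.9, 2.4, 4.9]
gripper_width: 0.581
```

```bash
python3 p2.py 0; python3 -c "
from cyl import *
snap('wrist','w7')"
```

```text
[-1.23  1.06  0.47  1.87  0.94  0.97 -1.11] [0.57031675 0.17024054 0.14070238] 0.5814893947812703 [-1.93886078  2.44426153  4.93372747] jar axis [ 0.00219862 -0.00189448 -0.99999579] jar pt [0.56396296 0.18007261 0.14515769] rim [0.56411686 0.17993999 0.07515799]
(array([-0.08, -0.11, -0.12]), array([0.002, 0.002, 0.001]))
```

View pics/w7.png

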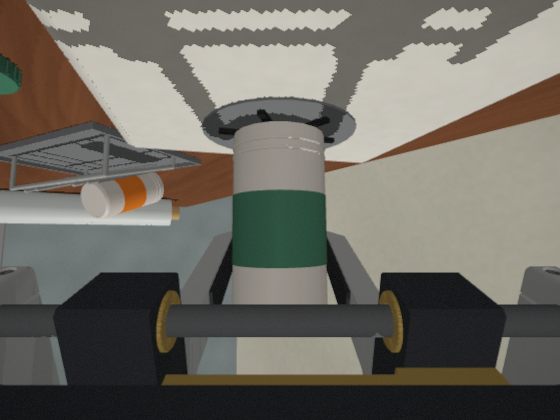

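apply_moves(series=[[0,0,0,0,0,0],[0,0,0,0,0,0],[0,0,0,0,0,0],[0,0,0,0,0,0],[0,0,0,0,0,0]], claw=0.85)

```text
t: 11.27
tcp_pos: [0.57, 0.1701, 0.1391]
tool_rot: [1.863, 0.614, 0.429]
force: [-0.1, 0.3, 0.2]
gripper_width: 0.844
```

apply_moves(series=[[-0.6,0.8,0.4,0,0,0],[-1.7,2.2,1.1,0,0,0],[-3.4,4.5,2.2,0,0,0],[-5,6.7,3.2,0,0,0],[-6.7,9,4.5,0,0,0],[-7.5,10,7.5,0,0,0],[-7.5,10,11,0,0,0],[-7.5,10,14,0,0,0],[-7.5,10,14,0,0,0]])

```text
t: 12.02
tcp_pos: [0.4959, 0.2715, 0.2849]
tool_rot: [1.867, 0.609, 0.436]
force: [-0.3, -0.8, -0.1]
gripper_width: 0.85
```

```bash
cat > dl.py <<'E'
from h import *
from delta import *
s=monitor.get_state();q=s['qpos'];p=s['tcp_pos'];R=Ro.from_rotvec(s['tool_rot']).as_matrix();print(q.round(3),p,R.round(3).tolist())
for k in(0,1):
    x=rz(k*np.pi)@np.array([np.cos(np.radians(140.6)),np.sin(np.radians(140.6)),0]);Rd=toolR(np.array([0,0,-1.]),x)
    Td=DIAL+[0,0,-.008]
    m=go(q,Td+[0,0,.15],Rd);n=go(m[0],Td,Rd);o=go(n[0],Td,rz(-1.1)@Rd);print(k,m[1:],n[1:],o[1:],n[0].round(2),o[0].round(2),delta(p,R,Td+[0,0,.15],Rd))
E
python3 dl.py; python3 -c "
from cyl import *
snap('side','s8');snap('wrist','w8')
im=cv2.imread('pics/s8.png')[70:245,110:300];cv2.imwrite('pics/cs8.png',cv2.resize(im,None,fx=3.4,fy=3.4,interpolation=cv2.INTER_CUBIC))"
```

```text
[-1.391  0.835  0.424  1.737  0.794  1.315 -0.877] [0.49592055 0.27153985 0.2848657 ] [[0.802, 0.205, 0.561], [0.597, -0.296, -0.746], [0.013, 0.933, -0.359]]
0 (np.float64(0.4889097083992282), np.int64(4), 18) (np.float64(0.4931140506295226), np.int64(6), 4) (np.float64(0.45150558830357956), np.int64(6), 10) [-0.43  0.73 -0.33  1.75  0.33  0.72  1.52] [-0.62  0.71 -0.02  1.75  0.02  0.68  0.7 ] (array([ 0.66,  6.55, -4.69]), array([0.019, 1.366, 1.572]))
1 (np.float64(0.6177535112321941), np.int64(6), 15) (np.float64(0.4663736871629329), np.int64(6), 4) (np.float64(0.4711856443815904), np.int64(6), 10) [-0.81  0.73  0.28  1.76 -0.29  0.7  -1.06] [-0.98  0.79  0.58  1.76 -0.59  0.77 -1.89] (array([ 0.66,  6.55, -4.69]), array([ 1.285, -0.018, -1.147]))
```

View pics/cs8.png

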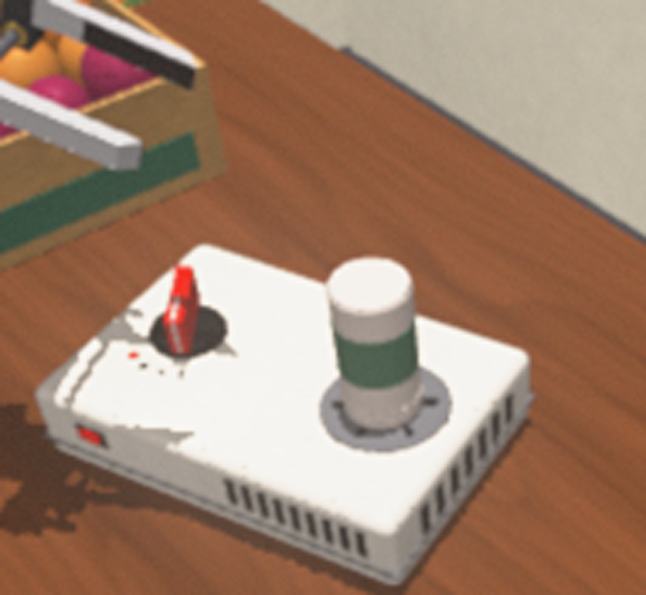

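apply_moves(series=[[0,0.4,0,0.086,-0.001,-0.076],[0.1,0.9,0,0.171,-0.002,-0.153],[0.1,1.3,0,0.257,-0.004,-0.229],[0.2,1.8,0,0.343,-0.005,-0.306],[0.2,2.2,0,0.428,-0.006,-0.382],[0.3,2.6,0,0.514,-0.007,-0.459],[0.3,3.1,0,0.6,-0.008,-0.535],[0.4,3.5,0,0.685,-0.01,-0.612]], claw=0.7)

```text
t: 12.78
tcp_pos: [0.4984, 0.3064, 0.2779]
tool_rot: [2.565, -0.171, 0.243]
force: [-0.2, -1.1, -1.2]
gripper_width: 0.698
```

apply_moves(series=[[0,0.4,-1,0.086,-0.001,-0.076],[0.1,0.9,-2,0.171,-0.002,-0.153],[0.1,1.3,-3,0.257,-0.004,-0.229],[0.2,1.8,-4,0.343,-0.005,-0.306],[0.2,2.2,-4.7,0.428,-0.006,-0.382],[0.3,2.6,-4.7,0.514,-0.007,-0.459],[0.3,3.1,-4.7,0.6,-0.008,-0.535],[0.3,3.1,-4.7,0.6,-0.008,-0.535],[0.3,3.1,-4.7,0.6,-0.008,-0.535]])

```text
t: 13.53
tcp_pos: [0.5017, 0.3349, 0.2316]
tool_rot: [2.958, -1.048, -0.008]
force: [-0.5, 0.1, -0.1]
gripper_width: 0.699
```

```bash
python3 dl.py; python3 -c "
from cyl import *
snap('wrist','w9')"
```

```text
[-0.847  0.556  0.343  1.623 -0.214  1.006 -1.116] [0.50169553 0.33494294 0.23162349] [[0.777, -0.629, -0.006], [-0.629, -0.777, -0.001], [-0.004, 0.005, -1.0]]
0 (np.float64(0.7500939192745296), np.int64(3), 27) (np.float64(0.5160214291534863), np.int64(6), 4) (np.float64(0.4580273917618186), np.int64(6), 10) [-0.38  0.74 -0.42  1.74  0.42  0.75  1.44] [-0.57  0.71 -0.11  1.75  0.12  0.69  0.61] (array([0.08, 0.21, 0.64]), array([9.000e-03, 2.000e-03, 3.135e+00]))
1 (np.float64(0.7834525456875878), np.int64(6), 1) (np.float64(0.4668233947653567), np.int64(6), 4) (np.float64(0.47169804688822703), np.int64(6), 10) [-0.81  0.73  0.28  1.76 -0.29  0.7  -1.06] [-0.98  0.79  0.58  1.76 -0.59  0.77 -1.89] (array([0.08, 0.21, 0.64]), array([ 0.001, -0.006, -0.007]))
```

View pics/w9.png

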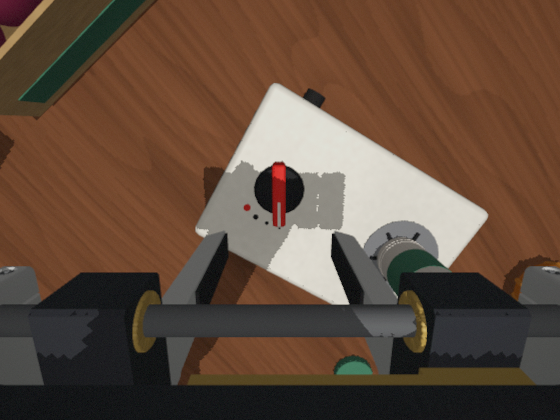

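```bash
python3 - <<'E'
from h import *
P,p=cloud('wrist','w9');p=p.astype(int);z=np.load('pics/w9.npz');R=Ro.from_rotvec(z['tr']).as_matrix();L=(P-z['tp'])@R
m=(p[...,0]>110)&(p[...,1]<70)&(p[...,2]<70)&(P[...,2]>.1);m[:140]=0;m[240:]=0;m[:,:255]=0;m[:,300:]=0
X=P[m];r=cv2.minAreaRect((X[:,:2]*1000).astype(np.float32));print(m.sum(),r,'tool',np.median(L[m],0),L[m].min(0),L[m].max(0))
vs=np.where(m.any(1))[0];print(vs.min(),vs.max())
for v in range(vs.min(),vs.max(),8):print(v,np.where(m[v])[0][[0,-1]],P[v][m[v]].mean(0).round(4))
# skirt
k=(p.max(-1)<50)&(P[...,2]>.07)&(P[...,2]<.085);k[:150]=0;k[225:]=0;k[:,:245]=0;k[:,310:]=0
c,rr=cv2.minEnclosingCircle((P[k][:,:2]*1000).astype(np.float32));print('skirt',c,rr,np.median(P[k][:,2]))
im=cv2.imread('pics/w9.png')[140:245,225:345];cv2.imwrite('pics/cw9.png',cv2.resize(im,None,fx=5,fy=5,interpolation=cv2.INTER_CUBIC))
E
```

```text
673 ((502.9068603515625, 338.14105224609375), (64.32304382324219, 13.302023887634277), 51.72327423095703) tool [-0.00037459 -0.00980822  0.12239515] [-0.00759977 -0.03595222  0.12035048] [0.00576435 0.02830011 0.13129835]
164 225
164 [275 284] [0.5232 0.3627 0.106 ]
172 [272 285] [0.518  0.3571 0.1093]
180 [273 285] [0.5132 0.3504 0.1087]
188 [273 284] [0.5076 0.3444 0.1091]
196 [273 284] [0.5023 0.3379 0.1093]
204 [273 284] [0.4969 0.3312 0.109 ]
212 [273 284] [0.4917 0.3247 0.1099]
220 [273 284] [0.486  0.3177 0.1089]
skirt (493.4344177246094, 336.4169921875) 36.25031280517578 0.07827953606786642
```

View pics/cw9.png

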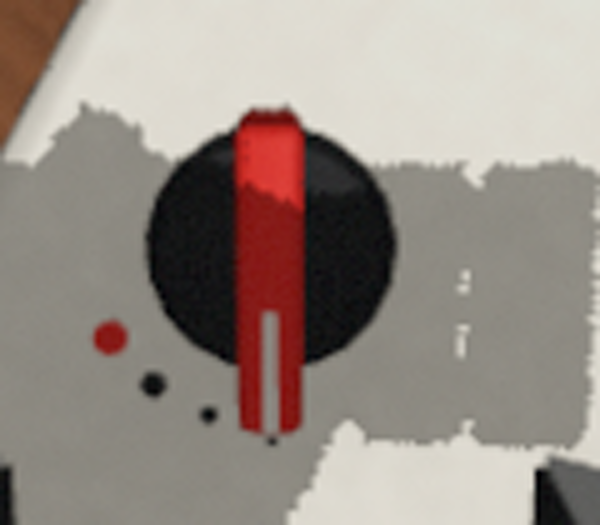

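apply_moves(series=[[0.1,0.3,-3,0,-0.006,0],[0.1,0.3,-6,0,-0.006,0],[0.1,0.3,-9,0,-0.006,0],[0.1,0.3,-12,0,-0.006,0],[0.1,0.3,-13.8,0,-0.006,0],[0.1,0.3,-14.6,0,-0.006,0],[0.1,0.3,-14.6,0,-0.006,0],[0.1,0.3,-14.6,0,-0.006,0]])

```text
t: 14.25
tcp_pos: [0.5029, 0.3405, 0.0863]
tool_rot: [-2.962, 1.044, -0.002]
force: [0.2, -1.2, 0.1]
gripper_width: 0.699
```

```bash
python3 dl.py;python3 -c "
from cyl import *
snap('wrist','w10')"
```

```text
[-0.811  0.731  0.276  1.754 -0.287  0.694 -1.058] [0.50287711 0.34045047 0.08625363] [[0.779, -0.627, 0.002], [-0.627, -0.779, 0.001], [0.001, -0.002, -1.0]]
0 (np.float64(0.4705145874625495), np.int64(6), 27) (np.float64(0.5478684070561981), np.int64(6), 4) (np.float64(0.4717327398049399), np.int64(6), 10) [-0.32  0.76 -0.52  1.74  0.51  0.78  1.36] [-0.5   0.72 -0.22  1.75  0.22  0.7   0.51] (array([-0.04, -0.35, 15.17]), array([-3.000e-03, -1.000e-03,  3.132e+00]))
1 (np.float64(0.5403706843511025), np.int64(6), 4) (np.float64(0.4673228629791435), np.int64(6), 4) (np.float64(0.4722661995359869), np.int64(6), 10) [-0.81  0.73  0.28  1.76 -0.29  0.7  -1.06] [-0.99  0.79  0.59  1.76 -0.6   0.78 -1.88] (array([-0.04, -0.35, 15.17]), array([-0.001,  0.002, -0.01 ]))
```

View pics/w10.png

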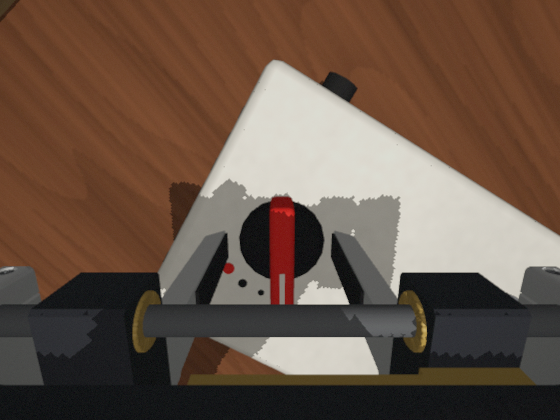

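apply_moves(series=[[0,-0.2,-0.2,0,0,0],[0,-0.2,-0.2,0,0,0],[0,-0.2,-0.2,0,0,0]])

```text
t: 14.55
tcp_pos: [0.5036, 0.3374, 0.0853]
tool_rot: [-2.959, 1.048, -0.004]
force: [0.3, -0.1, -0.3]
gripper_width: 0.7
```

apply_moves(series=[[0,0,0,0,0,0],[0,0,0,0,0,0],[0,0,0,0,0,0],[0,0,0,0,0,0],[0,0,0,0,0,0],[0,0,0,0,0,0],[0,0,0,0,0,0],[0,0,0,0,0,0],[0,0,0,0,0,0]], claw=0.0, newtons=50)

```text
t: 15.3
tcp_pos: [0.5025, 0.3376, 0.0843]
tool_rot: [-2.96, 1.047, -0.001]
force: [-1.3, 1.6, 1.2]
gripper_width: 0.148
```

```bash
python3 dl.py|head -1;python3 -c "
from h import *
s=monitor.get_state();print(s['force'],s['moment'])"
```

```text
[-0.806  0.732  0.274  1.76  -0.289  0.687 -1.054] [0.50254721 0.33761944 0.08433871] [[0.778, -0.629, 0.001], [-0.629, -0.778, 0.001], [0.0, -0.002, -1.0]]
[-1.25640694  1.58616818  1.2429882 ] [0.09107224 0.3760404  0.06801964]
```

apply_moves(series=[[0,0,0,0,0,-0.06],[0,0,0,0,0,-0.12],[0,0,0,0,0,-0.18],[0,0,0,0,0,-0.24],[0,0,0,0,0,-0.3],[0,0,0,0,0,-0.36],[0,0,0,0,0,-0.42],[0,0,0,0,0,-0.48],[0,0,0,0,0,-0.54]])

```text
t: 16.05
tcp_pos: [0.5025, 0.3377, 0.0843]
tool_rot: [-2.573, 1.802, -0.002]
force: [-1.4, -0.6, 0.9]
gripper_width: 0.141
```

```bash
cat > st.py <<'E'
from h import *
s=monitor.get_state();R=Ro.from_rotvec(s['tool_rot']).as_matrix();a=np.degrees(np.arctan2(R[1,0],R[0,0]))
print(s['t'],s['qpos'].round(3),s['tcp_pos'],'xaz',a,'turn',np.radians(-39-a),s['force'],s['moment'],s['gripper_width'])
E
python3 st.py
```

```text
16.05 [-0.897  0.756  0.426  1.763 -0.444  0.718 -1.456] [0.50248466 0.33766512 0.0843141 ] xaz -70.01542908446345 turn 0.5413213564426976 [-1.41476215 -0.56091052  0.92250475] [0.07460894 0.40083003 0.2301458 ] 0.14067347871688105
```

apply_moves(series=[[0,0,0,0,0,-0.06],[0,0,0,0,0,-0.12],[0,0,0,0,0,-0.18],[0,0,0,0,0,-0.24],[0,0,0,0,0,-0.3],[0,0,0,0,0,-0.36],[0,0,0,0,0,-0.42],[0,0,0,0,0,-0.48],[0,0,0,0,0,-0.52],[0,0,0,0,0,-0.52]])

```text
t: 16.88
tcp_pos: [0.5025, 0.3377, 0.0843]
tool_rot: [-2.026, 2.401, -0.003]
force: [-2.1, 0.7, 2.6]
gripper_width: 0.145
```

```bash
python3 st.py;python3 -c "
from cyl import *
snap('wrist','w11');snap('side','s11');snap('top','t11')
im=cv2.imread('pics/w11.png')[150:310,190:370];cv2.imwrite('pics/cw11.png',cv2.resize(im,None,fx=4,fy=3.7,interpolation=cv2.INTER_CUBIC))
im=cv2.imread('pics/s11.png')[100:245,100:290];cv2.imwrite('pics/cs11.png',cv2.resize(im,None,fx=4,fy=4,interpolation=cv2.INTER_CUBIC))"
```

```text
16.8833 [-0.979  0.79   0.57   1.764 -0.585  0.763 -1.848] [0.50245972 0.33772172 0.08432995] xaz -99.69755401925954 turn 1.0593721655431967 [-2.11099932  0.73855524  2.60253592] [0.0638792  0.49593538 0.25071933] 0.14457386370649225
```

View pics/cw11.png

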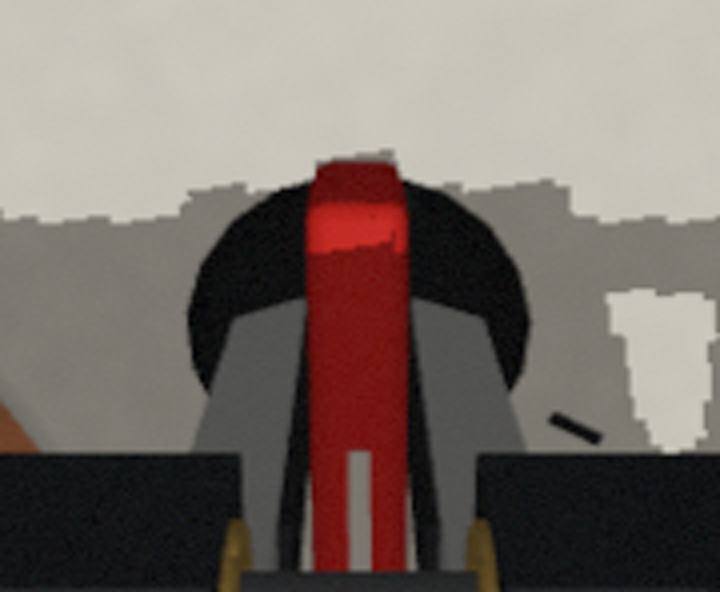

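View pics/cs11.png

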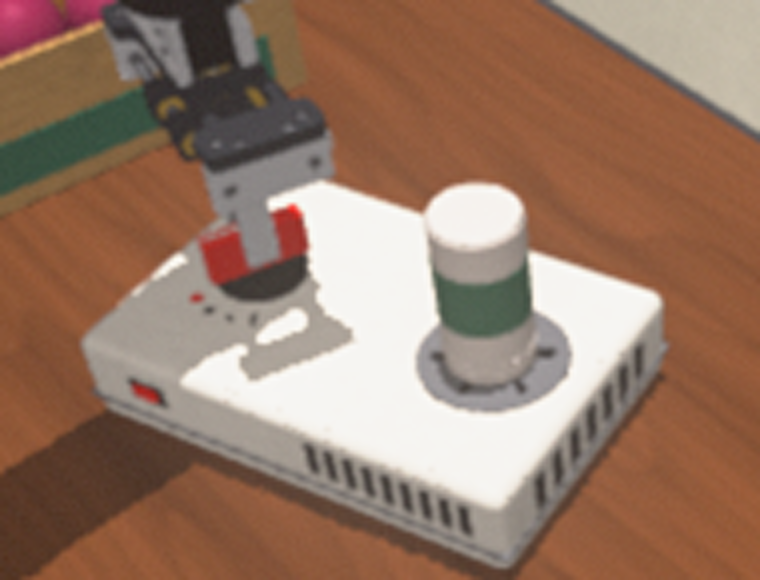

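View pics/t11.png

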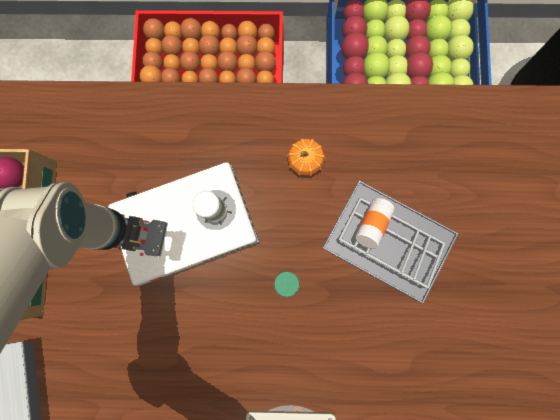

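```bash
python3 - <<'E'
from h import *
def bar(f,v0,v1,zt=.110):
    z=np.load('pics/%s.npz'%f);p=z['p'].astype(int);out=[]
    for v in range(v0,v1):
        r=(p[v,:,0]>1.8*p[v,:,1])&(p[v,:,0]>70)&(p[v,:,1]<70);k=np.where(r)[0];k=k[(k>255)&(k<305)]
        if len(k)>5:
            out.append((ray('wrist',f,k[0],v,zt)+ray('wrist',f,k[-1],v,zt))/2)
    o=np.array(out);c=o.mean(0);d=np.linalg.svd(o-c)[2][0];return c,np.degrees(np.arctan2(d[1],d[0]))%180,len(o)
print(bar('w9',170,222),bar('w10',206,268),bar('w11',206,268))
E
```

```text
(array([0.50331542, 0.33795651, 0.11      ]), np.float64(50.954659246569975), 52) (array([0.51316001, 0.35010088, 0.11      ]), np.float64(50.857589201091656), 62) (array([0.51686639, 0.33476114, 0.11      ]), np.float64(171.20810875553664), 62)
```

apply_moves(series=[[0,0,0,0,0,-0.015],[0,0,0,0,0,-0.015],[0,0,0,0,0,-0.015],[0,0,0,0,0,-0.015],[0,0,0,0,0,-0.015],[0,0,0,0,0,-0.015],[0,0,0,0,0,-0.015],[0,0,0,0,0,-0.015],[0,0,0,0,0,-0.015],[0,0,0,0,0,-0.015]])

```text
t: 17.87
tcp_pos: [0.5025, 0.3377, 0.0843]
tool_rot: [-2.007, 2.416, -0.002]
force: [-3.6, 3.1, 2.3]
gripper_width: 0.147
```

```bash
python3 st.py; python3 - <<'E'
from h import *
snap('wrist','w12')
def bar(f,v0,v1,zt=.110):
    z=np.load('pics/%s.npz'%f);p=z['p'].astype(int);out=[]
    for v in range(v0,v1):
        r=(p[v,:,0]>1.8*p[v,:,1])&(p[v,:,0]>70)&(p[v,:,1]<70);k=np.where(r)[0];k=k[(k>255)&(k<305)]
        if len(k)>5:
            out.append((ray('wrist',f,k[0],v,zt)+ray('wrist',f,k[-1],v,zt))/2)
    o=np.array(out);c=o.mean(0);d=np.linalg.svd(o-c)[2][0];return c,np.degrees(np.arctan2(d[1],d[0]))%180,len(o)
b=bar('w12',206,268);print(b,np.radians(230.9-b[1]))
E
```

```text
17.8667 [-0.98   0.791  0.574  1.764 -0.589  0.764 -1.859] [0.50252727 0.3376837  0.08433524] xaz -100.56471461365552 turn 1.0745069730589576 [-3.61199297  3.11747715  2.30117452] [0.73625127 1.17530029 0.29427426] 0.14741260470479958
(array([0.51689872, 0.3345017 , 0.11      ]), np.float64(170.42943074203), 62) 1.0554105341068407
```

apply_moves(series=[[0,0,0,0,0,0],[0,0,0,0,0,0],[0,0,0,0,0,0],[0,0,0,0,0,0],[0,0,0,0,0,0],[0,0,0,0,0,0],[0,0,0,0,0,0],[0,0,0,0,0,0],[0,0,0,0,0,0],[0,0,0,0,0,0]])

```text
t: 18.75
tcp_pos: [0.5025, 0.3377, 0.0843]
tool_rot: [-2.007, 2.416, -0.002]
force: [-4.3, 2.2, 2.6]
gripper_width: 0.146
```

```bash
python3 st.py; python3 -c "
from h import *
print(bot.job_done())"
```

```text
18.75 [-0.98   0.791  0.574  1.764 -0.589  0.764 -1.859] [0.50253451 0.33770123 0.08432648] xaz -100.56016039185504 turn 1.074427486893673 [-4.32876566  2.21252683  2.57186942] [0.7535867  1.21365148 0.31893505] 0.14640838750709886
the job is handed in; nothing more can be done
None
```

The green-banded jar is upside down on the dryer's peg and released. The gripper still holds the dial at the third click, and I handed the job in at t = 18.75 s.

- **Jar:** The rim met the rests with about 5 N of contact, and its computed height was 75 mm against a nominal 74 mm. The side and top pictures taken after release show the jar standing upright on the peg.
- **Dial:** The last wrist picture puts the dial at about 1.055 rad, against 1.05 for the third click. The tool itself had turned 1.074 rad; the difference is a little slip or give in the grip. The pose then held steady through a further 0.8 s before hand-in, with forces under 5 N.
- **Other items:** The orange-banded jar, squash and lid look unmoved in the last top picture.
- **What did not go to plan:** An early tilt of the tool ran the arm into its reach and joint-range limits, so it stopped short. I backed out and used a straight-down grasp instead. Nothing in the scene was touched.

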